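Set up the comparator rail with the spacers that match the master

ROBOT

A 6-joint arm with a two-finger parallel gripper is mounted at the origin on the work surface. World frame = base frame: x ahead of the robot, y to its left, z up, the work surface at z = 0. Lengths are in mm, angles in degrees, forces in N, time in s.
With the tool pointing down it reaches from about 300 to 850 mm from the base axis. Payload 4.2 kg.
Tool frame: the origin (TCP) lies at the very end of the fingers, on their centre line; the grasp point (between the pads) lies 19 mm behind it; z points along the fingers, x is the direction in which the jaws open and shut, and the axes are right-handed (so a half turn about z gives the same grasp; the last joint's range is limited). The gripper opens to 91 mm and grips with 3 to 60 N. Pads are 32 mm wide; open, the fingers measure 118 mm over their backs; the gripper's body (76 mm by 178 mm) begins 60 mm behind the grasp point.
Start: joints at [-68.984, 18.312, 89.639, -0, 72.044, -1.146], TCP at [216.91, -532.535, 213.976] pointing down, gripper open.
Joint ranges: [-177.97, 177.97], [-48.28, 115.42], [12.27, 149.76], [-77.06, 257.06], [2.81, 150.46], [-146.56, 146.56]. Speed limits (degrees/s): [147.25, 147.25, 180, 180, 180, 180].

INTERFACE

Orientations are given as [roll, pitch, yaw] about the fixed x, y, z axes, in that order (R = Rz(yaw) Ry(pitch) Rx(roll)).
In Python, from workcell import env gives the robot as it stands.
- The arm moves only by the tool servo_tool, never from a script. Its argument "plan" is a list of rows, each a list of 3 entries, a list of its own where there are three numbers: the turn, a rotation vector about the tool's x, y, z in degrees, then the shift along the tool's x, y, z in mm, then the finger opening in mm, from 0 to 91.2. In form: [[[ax, ay, az], [dx, dy, dz], claw], ...]. A call has exactly 10 rows; each row shifts and turns the pose as measured when the row begins, along the tool's axes as they then stand; what a row does not reach is not made up. A row lasts 1/8 s, in which the tool goes at most 62.5 mm and 10.7 degrees, less where a joint would pass 70% of its speed; a pose out of reach is approached as far as the arm can. A call with a gripper value outside its range is refused whole. The fingers move at their own pace and stop on an object; "squeeze" is the grip in N (left out, the last holds). Time passes only in rows, so rows that do not move let the fingers close, or fill a call up. It gives the time, the measured TCP pose, the force and the opening at its end, in the units of the state.
- env.state(): the state, without advancing time (a new reading comes with each control period).
- env.grab_frame(name): name is "side" or "top" or "wrist"; returns a dict with "pixels" (400x640x3 uint8, red, green, blue), "intrinsics" (3x3 intrinsics, pixels), "distortion" ([k1, k2, p1, p2, k3] as OpenCV has them; the pictures are not rectified), "eye" and "attitude" of the camera in the world. Camera axes: x right, y up, looking along -z (the intrinsics and any distortion apply to the point x, -y, -z); pixel columns grow to the right and rows downward; lengths in mm; the calibration is good to about 2 mm. A picture is of the moment at which its call begins. There is no depth.
- env.job_done(): hands the job in, once; it reports no verdict.
The state is a dict: "time_s": time; "qpos": joint angles; "qvel": joint speeds; "effort": joint torques, N m; "ee_pos": TCP position; "ee_rot": TCP orientation; "force": force on the tool from outside, world axes, zero at the start; "torque": the same for the moment, N m; "gripper_width": finger opening in mm.
Only numpy, scipy, OpenCV 4.12 (cv2) and the standard library are available. Lean on these libraries where they do the work, as an engineer would, in place of code of your own. Each camera call takes 0.05 s, during which the arm holds its last target.

TASK

Push the stand's rail lever fully over, away from you, to release the rail; then clear every adaptor pin off the rail into the grey tray, and lay every spacer of the same diameter as the master on the pedestal flat on the narrow rail, centred across it. Leave the spacers of other sizes on the bench. When the rail is loaded, bring the lever fully back towards you to lock it, and do not disturb the master or the other items on the bench.

Things in the scene. Friction and masses are not known exactly. Their poses are not given: they have to be found in the camera images.
- stand: Fixed comparator stand. Origin on the bench under the middle of its rail: a bar along y, 20 mm wide (x +-10), 220 mm long (y +-110), flat aluminium top 65 mm above the bench, solid down to the bench. At y = -165 mm a round pedestal, 52 mm across, top also at 65 mm, carries the master spacer. At y = +175 mm stands the lever block, 70 (x) by 50 (y) by 25 mm high.
- lever (a joint): Rail lever of the stand, in rad: 0 = locked, leaning to the stand's -x side (towards the robot); 1.0 = released, leaning to +x (away). It turns about the stand's y axis through (0, +175, 22) mm in the stand's frame and stays where it is left.
- lever_tip (a point): Centre of the lever's black ball knob, 26 mm across, 90 mm from the pivot on a 10 mm rod: at (-43, +175, 101) mm in the stand's frame when locked, (+43, +175, 101) mm when released.
- tray: Open grey plastic tray, 120 mm (x) by 150 mm (y) outside, 30 mm high, walls and floor 4 mm. Fixed to the bench. Origin at the centre of its underside.
- master_s: Master spacer: plain steel ring, 26 mm outside diameter, 22 mm high, bore 14 mm, standing loose on the stand's pedestal (its middle at (0, -165, 76) mm in the stand's frame), axes as the stand's. Only one of the three possible masters is there in any start. Origin at the middle of the ring, 11 mm above its underside.
- master_m: Master spacer: plain steel ring, 36 mm outside diameter, 22 mm high, bore 14 mm, standing loose on the stand's pedestal (its middle at (0, -165, 76) mm in the stand's frame), axes as the stand's. Only one of the three possible masters is there in any start. Origin at the middle of the ring, 11 mm above its underside.
- master_l: Master spacer: plain steel ring, 46 mm outside diameter, 22 mm high, bore 14 mm, standing loose on the stand's pedestal (its middle at (0, -165, 76) mm in the stand's frame), axes as the stand's. Only one of the three possible masters is there in any start. Origin at the middle of the ring, 11 mm above its underside.
- spacer_l1: Loose plain steel spacer ring, 46 mm outside diameter, 22 mm high, bore 14 mm, lying flat on the bench at the start. Origin at the middle of the ring, 11 mm from either flat face, z along its axis; both faces are alike. May be absent.
- spacer_l2: Loose plain steel spacer ring, 46 mm outside diameter, 22 mm high, bore 14 mm, lying flat on the bench at the start. Origin at the middle of the ring, 11 mm from either flat face, z along its axis; both faces are alike. May be absent.
- spacer_l3: Loose plain steel spacer ring, 46 mm outside diameter, 22 mm high, bore 14 mm, lying flat on the bench at the start. Origin at the middle of the ring, 11 mm from either flat face, z along its axis; both faces are alike. May be absent.
- spacer_m1: Loose plain steel spacer ring, 36 mm outside diameter, 22 mm high, bore 14 mm, lying flat on the bench at the start. Origin at the middle of the ring, 11 mm from either flat face, z along its axis; both faces are alike. May be absent.
- spacer_m2: Loose plain steel spacer ring, 36 mm outside diameter, 22 mm high, bore 14 mm, lying flat on the bench at the start. Origin at the middle of the ring, 11 mm from either flat face, z along its axis; both faces are alike. May be absent.
- spacer_m3: Loose plain steel spacer ring, 36 mm outside diameter, 22 mm high, bore 14 mm, lying flat on the bench at the start. Origin at the middle of the ring, 11 mm from either flat face, z along its axis; both faces are alike. May be absent.
- spacer_s1: Loose plain steel spacer ring, 26 mm outside diameter, 22 mm high, bore 14 mm, lying flat on the bench at the start. Origin at the middle of the ring, 11 mm from either flat face, z along its axis; both faces are alike. May be absent.
- spacer_s2: Loose plain steel spacer ring, 26 mm outside diameter, 22 mm high, bore 14 mm, lying flat on the bench at the start. Origin at the middle of the ring, 11 mm from either flat face, z along its axis; both faces are alike. May be absent.
- spacer_s3: Loose plain steel spacer ring, 26 mm outside diameter, 22 mm high, bore 14 mm, lying flat on the bench at the start. Origin at the middle of the ring, 11 mm from either flat face, z along its axis; both faces are alike. May be absent.
- adaptor_1: Loose steel adaptor pin left standing on the rail: knurled foot 30 mm across and 12 mm high, above it a shank 16 mm across up to 44 mm. Origin at the centre of its underside, z up along the shank. May be absent.
- adaptor_2: Loose steel adaptor pin left standing on the rail: knurled foot 30 mm across and 12 mm high, above it a shank 16 mm across up to 44 mm. Origin at the centre of its underside, z up along the shank. May be absent.
- adaptor_3: Loose steel adaptor pin left standing on the rail: knurled foot 30 mm across and 12 mm high, above it a shank 16 mm across up to 44 mm. Origin at the centre of its underside, z up along the shank. May be absent.
- collar: Bystander: red threaded collar, 68 mm across, 34 mm high; origin at the centre of its underside.
- clamp_block: Bystander: red 36 mm clamp block; origin at the centre of its underside.
- fitting: Bystander: brass fitting, 28 mm across, 32 mm high; origin at the centre of its underside.

How it is judged:
By the outcome, as a careful person would: the job done as asked, in the order asked, and still so for the second after the job is handed in, with the robot touching nothing.
Of master_s, master_m, master_l only 1 to 1 are there at a start; the rules pass over those that are not, and their reading is None.
Of adaptor_1, adaptor_2, adaptor_3 only 2 to 3 are there at a start; the rules pass over those that are not, and their reading is None.
Of spacer_s1, spacer_s2, spacer_s3 only 2 to 3 are there at a start; the rules pass over those that are not, and their reading is None.
Of spacer_m1, spacer_m2, spacer_m3 only 2 to 3 are there at a start; the rules pass over those that are not, and their reading is None.
Of spacer_l1, spacer_l2, spacer_l3 only 2 to 3 are there at a start; the rules pass over those that are not, and their reading is None.
At some moment in a run one of adaptor_1, adaptor_2, adaptor_3 may be knocked a few centimetres aside while the robot is not near it.
Once in a run the grip may slacken for a moment while it holds something.
It also fails if it takes over 210 s, if anything falls off the work surface, if the arm or the gripper's body presses on something with over 40 N, if the wrist force passes 120 N, or if a joint passes its speed limit or range.

## Working session

There is one attempt and no reset: what is moved stays moved. The work goes in short steps, Python scripts to look and compute and a tool call to move; the robot and the scene stay as the last step left them, time stands still between calls to the robot, and variables do not carry over. Pictures are saved under pics/ and viewed, and the job is handed in when it is done.

Besides the shell and the picture viewer there is one more tool, called after "Call:" as name([rows], argument=value, ...), one row to a line, values as JSON. servo_tool: Moves the arm, as the interface text tells. Its arguments: {"type":"object","properties":{"plan":{"type":"array"},"squeeze":{"type":"number"}},"required":["plan"]}

```bash
mkdir -p pics; ls; cat > h.py <<'E'
import numpy as np, cv2, json
from workcell import env
def grab(n,save=None):
    f=env.grab_frame(n)
    if save: cv2.imwrite('pics/'+save+'.png',cv2.cvtColor(np.asarray(f['pixels']),cv2.COLOR_RGB2BGR))
    return f
E
python3 - <<'E'
from h import *
s=env.state();print(s)
for n in ['side','top','wrist']:
    f=grab(n,n+'0');print(n,f['intrinsics'],f['distortion'],f['eye'],f['attitude'])
E
```

```text
pics
{'time_s': 0.0, 'qpos': array([-6.89833773e+01,  1.83524759e+01,  8.97058958e+01, -2.43949520e-03,
        7.20436134e+01, -1.14797947e+00]), 'qvel': array([ 0.07571743, -0.07324292,  0.08971939, -0.00743685, -0.00924265,
       -0.07676654]), 'effort': array([-2.11663396e-04, -4.12470746e+01, -2.31974280e+01,  7.25092529e-02,
        4.56868624e-02, -1.45100280e-04]), 'ee_pos': array([ 216.71911017, -532.05559802,  213.11536892]), 'ee_rot': array([ 1.79999724e+02,  1.02011179e-01, -6.78346439e+01]), 'force': array([ 0.20080755, -0.24267649,  0.03303268]), 'torque': array([ 0.02886265, -0.00527641, -0.04209399]), 'gripper_width': 90.95624894293863}
side [[501.50887544   0.         323.28667209]
 [  0.         501.50887544 202.19804713]
 [  0.           0.           1.        ]] [-0.1504772  0.         0.         0.         0.       ] [ 419.3848484  -884.08000411 1173.22027369] [38.8106041   0.71860613 -7.01643307]
top [[498.35466855   0.         319.68898457]
 [  0.         498.35466855 194.05645691]
 [  0.           0.           1.        ]] [-0.02120901  0.          0.          0.          0.        ] [ 387.90337083   -5.58143499 1371.34413005] [  4.42537222  -0.21116641 -88.6088166 ]
wrist [[346.97103265   0.         320.60241584]
 [  0.         346.97103265 198.63231283]
 [  0.           0.           1.        ]] [-0.00631185  0.          0.          0.          0.        ] [ 285.54589935 -506.17463062  385.1936412 ] [-15.12101828   0.12683915 -67.82888357]
```

View pics/top0.png

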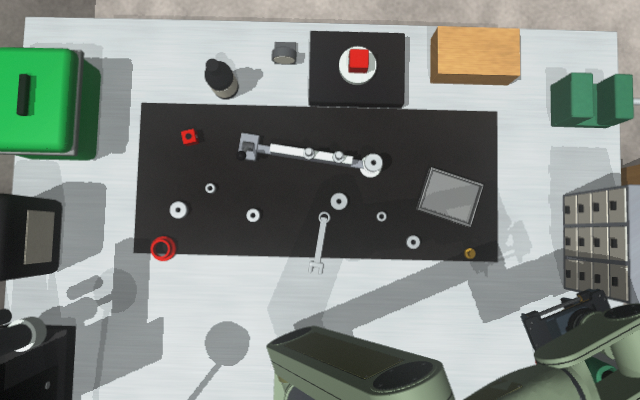

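View pics/side0.png

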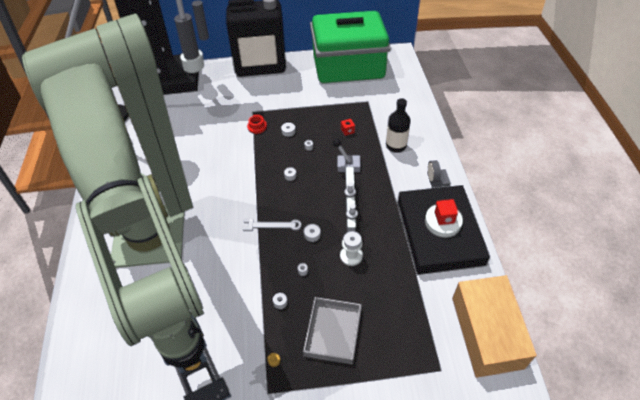

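View pics/wrist0.png

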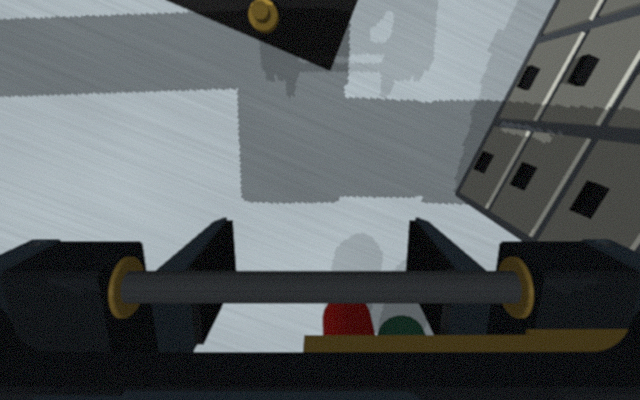

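The top view has +x up and +y left. I can see the lever block at about (249,146), two adaptors at (309,154) and (339,156), the master at (373,162), the tray at (450,196), six or seven rings and a spanner. I'll measure these next.

```bash
cat >> h.py <<'E'
from scipy.spatial.transform import Rotation as Ro
def cam(f):
    return np.array(f['intrinsics'],float),np.array(f['distortion'],float),np.array(f['eye'],float),Ro.from_euler('xyz',f['attitude'],degrees=True).as_matrix()
def ray(f,uv):
    K,D,e,R=cam(f); p=cv2.undistortPoints(np.array(uv,float).reshape(-1,1,2),K,D).reshape(-1,2)
    d=np.c_[p[:,0],-p[:,1],-np.ones(len(p))]@R.T
    return e,d
def onz(f,uv,z):
    e,d=ray(f,uv); t=(z-e[2])/d[:,2]; return e+d*t[:,None]
def proj(f,P):
    K,D,e,R=cam(f); q=(np.array(P,float).reshape(-1,3)-e)@R; q=q*[1,-1,-1]
    return cv2.projectPoints(q,np.zeros(3),np.zeros(3),K,D)[0].reshape(-1,2)
E
python3 - <<'E'
from h import *
f=grab('top')
im=cv2.cvtColor(f['pixels'],cv2.COLOR_RGB2BGR)
c=im[95:275,130:330];cv2.imwrite('pics/topL.png',cv2.resize(c,None,fx=4,fy=3.3333 if 0 else 4,interpolation=cv2.INTER_CUBIC)[:600])
c=im[125:275,300:500];cv2.imwrite('pics/topR.png',cv2.resize(c,None,fx=4,fy=4,interpolation=cv2.INTER_CUBIC))
print(onz(f,[[135,255],[141,103],[497,111],[497,262]],0))
hsv=cv2.cvtColor(im,cv2.COLOR_BGR2HSV)
m=((hsv[...,2]>100)).astype(np.uint8); roi=np.zeros_like(m); roi[105:258,142:495]=1; m*=roi
n,l,s,c=cv2.connectedComponentsWithStats(m)
for i in range(1,n):
    if s[i,4]>15: print(s[i],c[i].round(1),onz(f,c[i],22)[0].round(1))
E
```

```text
[[ 314.31118926  493.63188329    0.        ]
 [ 737.97169571  499.35421762    0.        ]
 [ 740.30960923 -500.32686784    0.        ]
 [ 319.19134265 -498.84387331    0.        ]]
[247 105  63   2  86] [283.3 105.3] [735.2  98.   22. ]
[402 105  93   7 512] [451.3 107.3] [ 741.5 -365.5   22. ]
[181 129  16  15 165] [188.2 136. ] [643.1 356.3  22. ]
[ 238  133  145   45 1643] [313.7 154.9] [599.3  11.   22. ]
[ 418  167   65   60 2164] [449.8 196.2] [ 495.4 -362.1   22. ]
[205 183  10  10  66] [209.6 187.8] [502.1 291.7  22. ]
[330 193  18  17 214] [338.5 200.9] [474.9 -59.4  22. ]
[169 201  18  18 229] [177.8 209.5] [440.9 375.6  22. ]
[246 209  14  13 132] [252.7 214.9] [431.3 171.9  22. ]
[ 142  212  188   46 1021] [233.7 246.6] [344.8 220.1  22. ]
[377 212   9  10  54] [380.9 216.2] [ 436.4 -175.3   22. ]
[406 235  14  14 131] [412.8 241.8] [ 369.4 -262.6   22. ]
[465 248  10  10  74] [469.6 252.7] [ 343.7 -416.4   22. ]
```

View pics/topL.png

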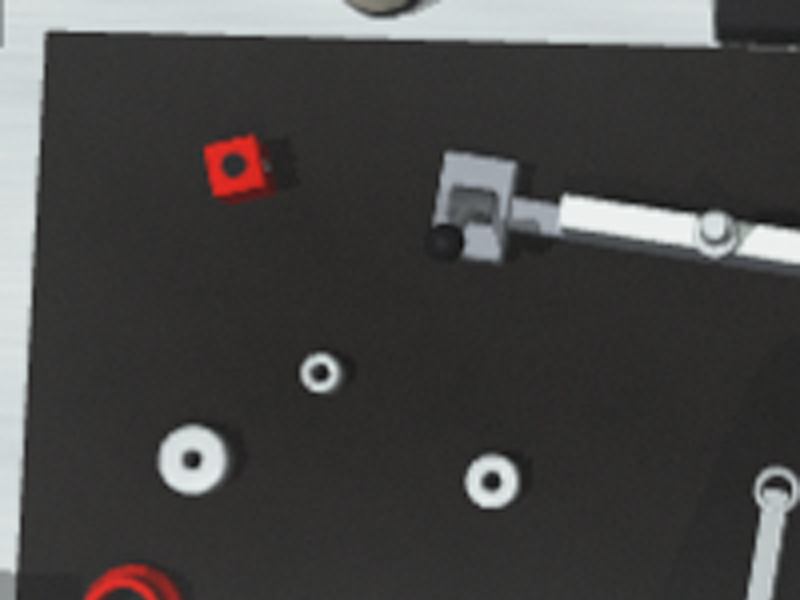

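View pics/topR.png

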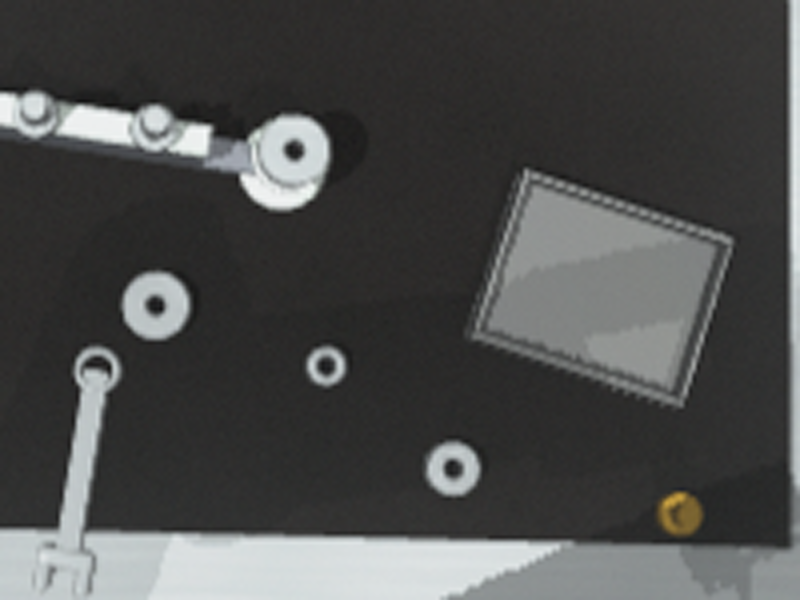

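```bash
python3 - <<'E'
from h import *
f=grab('top');im=f['pixels'];g=cv2.cvtColor(im,cv2.COLOR_RGB2GRAY)
# rail bright mask
m=(g>205).astype(np.uint8);roi=np.zeros_like(m);roi[138:172,262:356]=1;m*=roi
n,l,s,c=cv2.connectedComponentsWithStats(m)
for i in range(1,n):
    if s[i,4]>8: print(s[i],c[i].round(1))
pts=np.argwhere(m)[:,::-1].astype(np.float32)+0
r=cv2.minAreaRect(pts);b=cv2.boxPoints(r);print(r)
w=onz(f,b,65);print(w.round(1));print(w.mean(0), np.linalg.norm(w[0]-w[1]),np.linalg.norm(w[1]-w[2]))
# circles: master / rings via grey + dark bore
for name,(u,v),z in [('master',(373.5,162.5),87),('l',(338.5,201),22),('l',(178,209.5),22),('m',(252.7,215),22)]:
    P=cv2.resize(g[int(v)-20:int(v)+21,int(u)-20:int(u)+21],None,fx=8,fy=8,interpolation=cv2.INTER_CUBIC)
    for nm,t in (('bore',P<90),):
        n,l,s,c=cv2.connectedComponentsWithStats(t.astype(np.uint8))
        k=[i for i in range(1,n) if np.hypot(*(c[i]-164))<30 and s[i,4]<4000]
        for i in k:
            uv=(c[i]+.5)/8-.5+[int(u)-20,int(v)-20]; print(name,uv.round(2),onz(f,uv,z)[0].round(1),s[i,2:]/8)
# adaptors, knob, tray
print('ad top',onz(f,[[308.8,152.5],[338.8,155.2]],109).round(1))
print('knob',onz(f,[[241.2,155.5]],101+5).round(1))
tc=np.array([[525,170],[733,240],[682,404],[472,338]])/4+[300,125]
w=onz(f,tc,30);print('tray',w.round(1),w.mean(0))
E
```

```text
[270 144  38  14 241] [287.2 150. ]
[306 149   5   5  22] [308.1 150.9]
[315 152  18   9 110] [324.1 155.9]
[336 152   6   5  20] [338.5 154.2]
[334 156   9   6  12] [337.1 159.3]
[343 157   9   7  44] [347.9 160. ]
((310.66070556640625, 152.8480224609375), (82.43392944335938, 9.512493133544922), 7.943471908569336)
[[597.8 128.4  65. ]
 [623.1 125.7  65. ]
 [598.  -91.2  65. ]
 [572.7 -88.2  65. ]]
[597.88341769  18.67775169  65.        ] 25.433144054741415 218.4077598457031
master [373.07 162.18] [ 573.9 -144.6   87. ] [  4.375   4.375 113.375]
l [338.46 200.91] [475.  -59.4  22. ] [  4.375   4.5   119.5  ]
l [177.66 209.49] [441.  375.9  22. ] [ 4.     3.875 97.75 ]
m [252.5  214.88] [431.4 172.4  22. ] [  4.125   4.25  109.625]
ad top [[591.6  22.6 109. ]
 [586.5 -54.3 109. ]]
knob [[580.  195.6 106. ]]
tray [[ 571.6 -309.2   30. ]
 [ 527.3 -451.    30. ]
 [ 415.5 -416.4   30. ]
 [ 456.5 -274.1   30. ]] [ 492.73154393 -362.67009271   30.        ]
```

```bash
cat >> h.py <<'E'
def plan(x,y,z,yaw,step=55,ang=10,n=None):
    """print rows (tool axes) from the measured pose to target, tool down"""
    s=env.state();p=np.array(s['ee_pos']);R=Ro.from_euler('xyz',s['ee_rot'],degrees=True)
    best=None
    for k in (yaw,):
        T=Ro.from_euler('xyz',[180,0,k],degrees=True); rv=(R.inv()*T).as_rotvec(degrees=True)
    d=np.array([x,y,z])-p
    N=n or int(max(1,np.ceil(np.linalg.norm(d)/step),np.ceil(np.linalg.norm(rv)/ang)))
    print('t',round(s['time_s'],2),'pos',p.round(1),s['ee_rot'].round(1),'w',round(s['gripper_width'],1),'F',s['force'].round(1),'N',N)
    for i in range(N):
        Ri=R*Ro.from_rotvec(rv*i/N,degrees=True)
        print((rv/N).round(1).tolist(),Ri.inv().apply(d/N).round(0).tolist())
E
python3 - <<'E'
from h import *
plan(530,203,200,-7.5)
E
```

```text
t 0.25 pos [ 216.8 -532.3  213.6] [-180.     0.   -67.8] w 91.7 F [-0.4 -0.  -0.4] N 15
[-0.0, 0.0, -4.0] [-38.0, -38.0, 1.0]
[-0.0, 0.0, -4.0] [-35.0, -40.0, 1.0]
[-0.0, 0.0, -4.0] [-32.0, -43.0, 1.0]
[-0.0, 0.0, -4.0] [-29.0, -45.0, 1.0]
[-0.0, 0.0, -4.0] [-26.0, -47.0, 1.0]
[-0.0, 0.0, -4.0] [-22.0, -48.0, 1.0]
[-0.0, 0.0, -4.0] [-19.0, -50.0, 1.0]
[-0.0, 0.0, -4.0] [-15.0, -51.0, 1.0]
[-0.0, 0.0, -4.0] [-12.0, -52.0, 1.0]
[-0.0, 0.0, -4.0] [-8.0, -53.0, 1.0]
[-0.0, 0.0, -4.0] [-4.0, -53.0, 1.0]
[-0.0, 0.0, -4.0] [-0.0, -53.0, 1.0]
[-0.0, 0.0, -4.0] [3.0, -53.0, 1.0]
[-0.0, 0.0, -4.0] [7.0, -53.0, 1.0]
[-0.0, 0.0, -4.0] [11.0, -52.0, 1.0]
```

Call:
servo_tool([
  [[0, 0, -4], [-38, -38, 0], 0],
  [[0, 0, -4], [-35, -40, 0], 0],
  [[0, 0, -4], [-32, -43, 0], 0],
  [[0, 0, -4], [-29, -45, 0], 0],
  [[0, 0, -4], [-26, -47, 0], 0],
  [[0, 0, -4], [-22, -48, 0], 0],
  [[0, 0, -4], [-19, -50, 0], 0],
  [[0, 0, -4], [-15, -51, 0], 0],
  [[0, 0, -4], [-12, -52, 0], 0],
  [[0, 0, -4], [-8, -53, 0], 0],
], squeeze=40)

```text
time_s: 1.5
ee_pos: [427.2, -27.7, 213.6]
ee_rot: [-179.9, -0.3, -27.0]
force: [-0.3, -1.0, -0.4]
gripper_width: 0.7
```

```bash
python3 - <<'E'
from h import *
plan(530,203,200,-7.5)
E
```

```text
t 1.5 pos [427.2 -27.7 213.6] [-179.9   -0.3  -27. ] w 0.7 F [-0.3 -1.  -0.4] N 5
[-0.0, -0.1, -3.9] [-3.0, -50.0, 3.0]
[-0.0, -0.1, -3.9] [1.0, -51.0, 3.0]
[-0.0, -0.1, -3.9] [4.0, -50.0, 3.0]
[-0.0, -0.1, -3.9] [8.0, -50.0, 3.0]
[-0.0, -0.1, -3.9] [11.0, -49.0, 3.0]
```

Call:
servo_tool([
  [[0, 0, -3.9], [-3, -50, 3], 0],
  [[0, 0, -3.9], [1, -51, 3], 0],
  [[0, 0, -3.9], [4, -50, 3], 0],
  [[0, 0, -3.9], [8, -50, 3], 0],
  [[0, 0, -3.9], [11, -49, 3], 0],
  [[0, 0, 0], [0, 0, 20], 0],
  [[0, 0, 0], [0, 0, 20], 0],
  [[0, 0, 0], [0, 0, 20], 0],
  [[0, 0, 0], [0, 0, 10], 0],
  [[0, 0, 0], [0, 0, 0], 0],
])

```text
time_s: 2.75
ee_pos: [532.8, 216.5, 125.9]
ee_rot: [180.0, -0.5, -6.3]
force: [0.2, -0.8, 0.1]
gripper_width: 0.5
```

```bash
python3 - <<'E'
from h import *
grab('wrist','w1');f=grab('top','t1');plan(535,203,90,-7.5)
im=cv2.imread('pics/t1.png');cv2.imwrite('pics/t1c.png',cv2.resize(im[95:245,180:380],None,fx=4,fy=4,interpolation=cv2.INTER_CUBIC))
E
```

```text
t 2.85 pos [533.5 216.7 127. ] [-180.    -0.6   -6.3] w 0.5 F [ 0.  -0.6  1.4] N 1
[-0.0, -0.6, 1.2] [3.0, 13.0, 37.0]
```

View pics/w1.png

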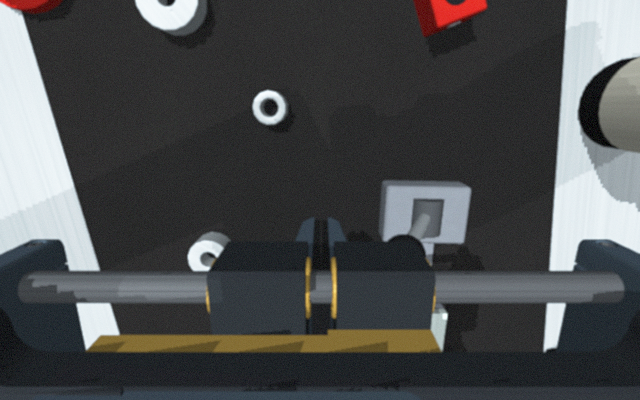

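View pics/t1c.png

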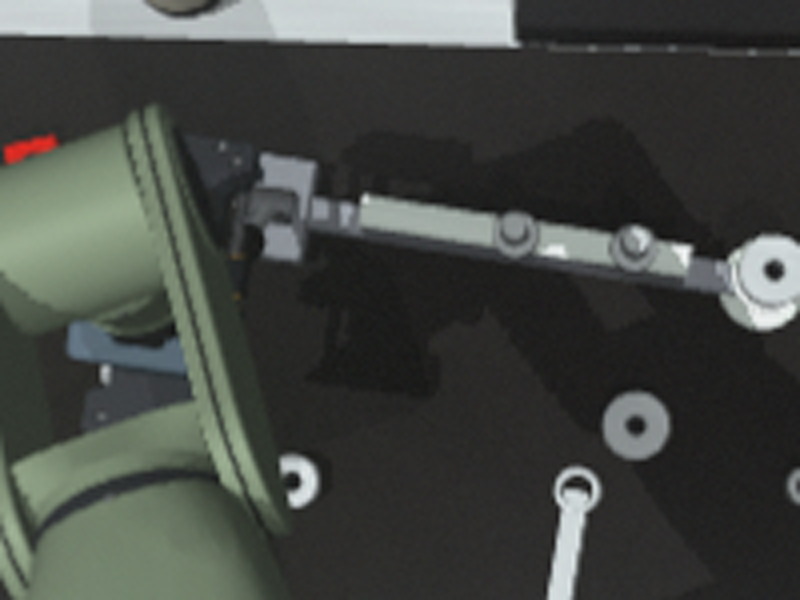

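The wrist view shows the lever block at about (383–470, 181–245) with the knob at (405,247). The fingers are on the near side of the knob. I'll lower them and push.

```bash
python3 - <<'E'
from h import *
f=grab('wrist');print(onz(f,[[382,182],[470,184]],25).round(1)); print(onz(f,[[405,247]],101))
a=np.radians(7.5);C=np.array([596.5,18.7]);xd=np.array([np.cos(a),-np.sin(a)]);yd=np.array([np.sin(a),np.cos(a)])
for q in [(-35,200),(35,200),(-43,175),(43,175),(0,-165)]: print(q,C+q[0]*xd+q[1]*yd)
E
```

```text
[[586.  223.   25. ]
 [657.2 213.3  25. ]]
[[584.80196505 198.63730943 101.        ]]
(-35, 200) [587.9046683 221.557389 ]
(35, 200) [657.30580859 212.42055555]
(-43, 175) [576.7099546  197.81547701]
(43, 175) [661.97421268 186.59022447]
(0, -165) [ 574.96317828 -144.88840213]
```

Call:
servo_tool([
  [[0, -0.6, 0], [-2, 13, 10], 0],
  [[0, 0, 0], [0, 0, 20], 0],
  [[0, 0, 0], [0, 0, 7], 0],
  [[0, 0, 0], [5, 0, 0], 0],
  [[0, 0, 0], [5, 0, 0], 0],
  [[0, 0, 0], [5, 0, 0], 0],
  [[0, 0, 0], [5, 0, 0], 0],
  [[0, 0, 0], [5, 0, 0], 0],
  [[0, 0, 0], [5, 0, 0], 0],
  [[0, 0, 0], [0, 0, 0], 0],
])

```text
time_s: 4.15
ee_pos: [563.9, 198.5, 92.4]
ee_rot: [-179.8, -0.3, -6.4]
force: [0.2, 0.5, 0.5]
gripper_width: 0.1
```

```bash
python3 - <<'E'
from h import *
print(env.state()['force'])
grab('wrist','w2')
E
```

```text
[0.2168907  0.51651148 0.48614616]
```

View pics/w2.png

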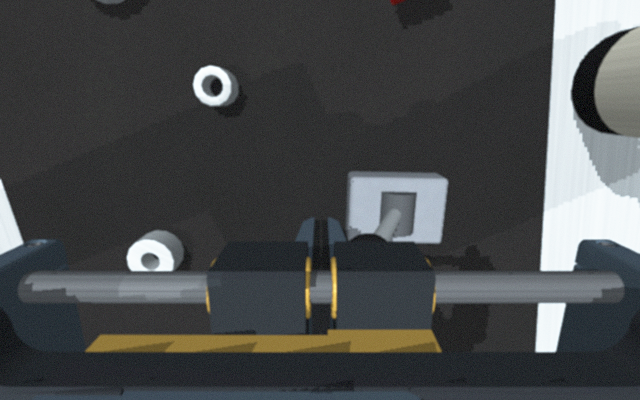

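Call:
servo_tool([
  [[0, 0, 1], [7, 0, 0], 0],
  [[0, 0, 0], [7, 0, 0], 0],
  [[0, 0, 0], [7, 0, 0], 0],
  [[0, 0, 0], [7, 0, 0], 0],
  [[0, 0, 0], [7, 0, 0], 0],
  [[0, 0, 0], [7, 0, 0], 0],
  [[0, 0, 0], [7, 0, 0], 0],
  [[0, 0, 0], [7, 0, 0], 0],
  [[0, 0, 0], [6, 0, 0], 0],
  [[0, 0, 0], [5, 0, 0], 0],
])

```text
time_s: 5.45
ee_pos: [634.1, 189.3, 91.8]
ee_rot: [-179.9, -0.2, -7.4]
force: [-1.0, 0.3, -0.1]
gripper_width: 0.4
```

Call:
servo_tool([
  [[0, 0, 0], [3, 0, 0], 0],
  [[0, 0, 0], [3, 0, 0], 0],
  [[0, 0, 0], [3, 0, 0], 0],
  [[0, 0, 0], [2, 0, 0], 0],
  [[0, 0, 0], [2, 0, 0], 0],
  [[0, 0, 0], [2, 0, 0], 0],
  [[0, 0, 0], [0, 0, 0], 0],
  [[0, 0, 0], [0, 0, 0], 0],
  [[0, 0, 0], [0, 0, 0], 0],
  [[0, 0, 0], [0, 0, 0], 0],
])

```text
time_s: 6.7
ee_pos: [639.1, 188.5, 91.8]
ee_rot: [180.0, 1.2, -7.5]
force: [-2.4, 0.3, 0.1]
gripper_width: 0.3
```

```bash
python3 - <<'E'
from h import *
print(env.state()['force'])
grab('wrist','w3')
E
```

```text
[-2.38934871  0.25378319  0.08162008]
```

View pics/w3.png

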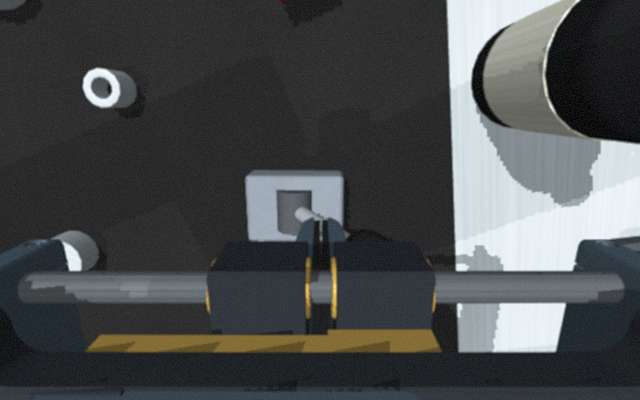

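Call:
servo_tool([
  [[0, -1, 0], [6, 0, 0], 0],
  [[0, 0, 0], [8, 0, 0], 0],
  [[0, 0, 0], [10, 0, 0], 0],
  [[0, 0, 0], [10, 0, 0], 0],
  [[0, 0, 0], [10, 0, 0], 0],
  [[0, 0, 0], [-20, 0, 0], 0],
  [[0, 0, 0], [-30, 0, -20], 0],
  [[0, 0, 0], [0, 0, -50], 0],
  [[0, 0, 0], [0, 0, -50], 60],
  [[0, 0, 0], [0, 0, 0], 60],
])

```text
time_s: 8.0
ee_pos: [608.5, 194.0, 222.3]
ee_rot: [179.5, 7.8, -7.5]
force: [0.7, -0.8, -0.7]
gripper_width: 17.3
```

```bash
python3 - <<'E'
from h import *
f=grab('wrist','w4'); plan(592,23,180,-7.5)
E
```

```text
t 8.05 pos [607.1 193.6 219.9] [179.4   8.1  -7.5] w 21.4 F [ 0.3  0.  -0.7] N 4
[0.1, 2.0, 0.0] [3.0, 43.0, 10.0]
[0.1, 2.0, 0.0] [3.0, 43.0, 10.0]
[0.1, 2.0, 0.0] [3.0, 43.0, 10.0]
[0.1, 2.0, 0.0] [2.0, 43.0, 10.0]
```

View pics/w4.png

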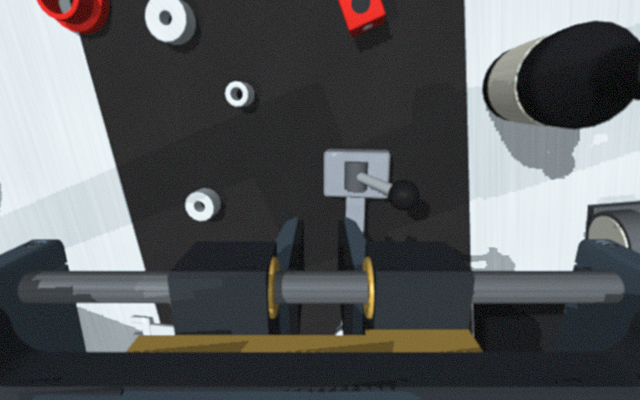

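```bash
python3 - <<'E'
from h import *
f=env.grab_frame('wrist')
a=np.radians(7.5);C=np.array([596.5,18.7]);xd=np.array([np.cos(a),-np.sin(a)]);yd=np.array([np.sin(a),np.cos(a)])
for th in (0,.8,.9,1.0):
    b=th-.5; k=C+90*np.sin(b*43/43.15)*xd+175*yd; print(th,proj(f,[[*k,22+90*np.cos(b)]]))
print(proj(f,[[*(C-35*xd+200*yd),25],[*(C+35*xd+200*yd),25]]))
t=grab('top','t2'); 
print([proj(t,[[*(C+90*np.sin(b)*xd+175*yd),22+90*np.cos(b)]]) for b in (.3,.4,.5)])
im=cv2.imread('pics/t2.png');cv2.imwrite('pics/t2c.png',cv2.resize(im[95:245,200:400],None,fx=4,fy=4,interpolation=cv2.INTER_CUBIC))
E
```

```text
0 [[304.21164099 189.02390429]]
0.8 [[385.5226655  193.96058706]]
0.9 [[395.6790413  193.38087321]]
1.0 [[405.19148678 192.5448269 ]]
[[324.68628791 149.00125724]
 [392.0489171  150.28292655]]
[array([[244.69469116, 130.12214916]]), array([[245.41675526, 127.17082996]]), array([[246.15805189, 124.43810948]])]
```

View pics/t2c.png

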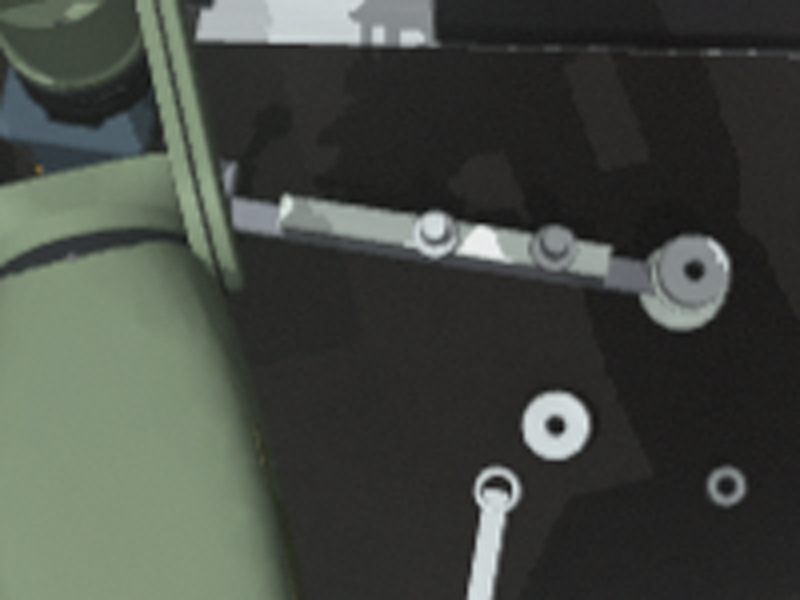

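Call:
servo_tool([
  [[0, 2, 0], [3, 43, 10], 60],
  [[0, 2, 0], [3, 43, 10], 60],
  [[0, 2, 0], [3, 43, 10], 60],
  [[0, 2, 0], [2, 43, 10], 60],
  [[0, 0, 0], [0, 0, 20], 60],
  [[0, 0, 0], [0, 0, 10], 60],
  [[0, 0, 0], [0, 0, 0], 60],
  [[0, 0, 0], [0, 0, 0], 60],
  [[0, 0, 0], [0, 0, 0], 60],
  [[0, 0, 0], [0, 0, 0], 60],
])

```text
time_s: 9.4
ee_pos: [584.9, 16.5, 134.3]
ee_rot: [179.0, 1.2, -7.2]
force: [-0.4, 0.4, 0.5]
gripper_width: 60.0
```

```bash
python3 - <<'E'
from h import *
t=grab('top','t3');s=grab('side','s3');w=grab('wrist','w5')
plan(592,22.6,81,-7.5)
im=cv2.imread('pics/s3.png');cv2.imwrite('pics/s3c.png',cv2.resize(im[120:270,280:440],None,fx=4,fy=4,interpolation=cv2.INTER_CUBIC))
E
```

```text
t 9.55 pos [584.7  16.3 134.1] [179.    1.2  -7.2] w 59.7 F [ 1.1 -0.3 -0.1] N 1
[1.0, 1.2, 0.3] [8.0, -8.0, 53.0]
```

View pics/s3c.png

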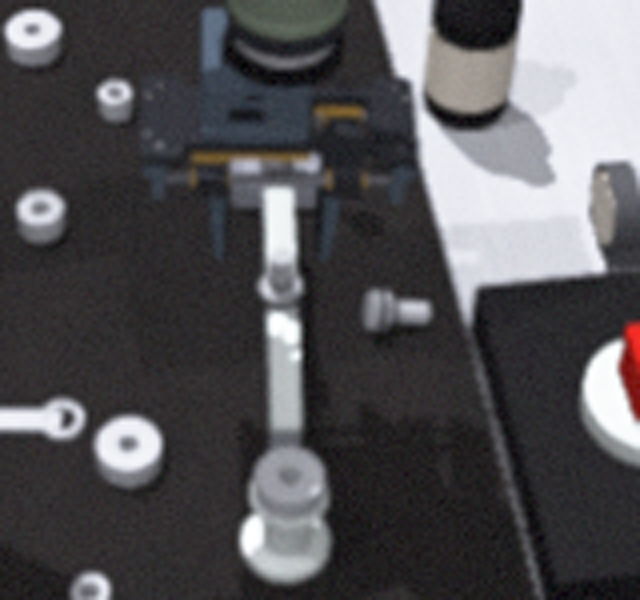

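View pics/w5.png

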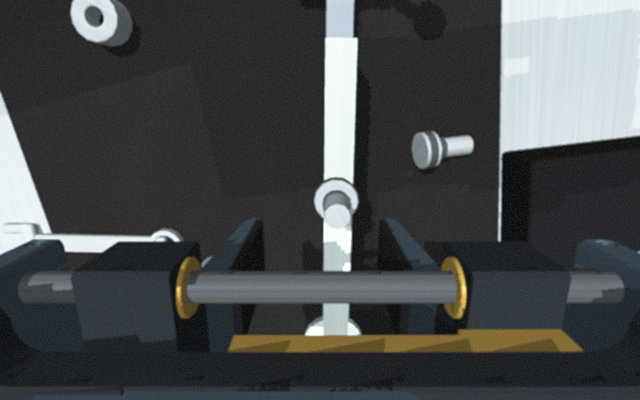

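An adaptor has been knocked off. It now lies on its side on the bench, beyond the rail, at wrist pixel (440,148). I'll locate both adaptors.

```bash
cat >> h.py <<'E'
def tri(fa,ua,fb,ub):
    ea,da=ray(fa,[ua]);eb,db=ray(fb,[ub]);da=da[0]/np.linalg.norm(da[0]);db=db[0]/np.linalg.norm(db[0])
    A=np.stack([da,-db],1);t=np.linalg.lstsq(A,eb-ea,rcond=None)[0];p,q=ea+t[0]*da,eb+t[1]*db
    return (p+q)/2,np.linalg.norm(p-q)
E
python3 - <<'E'
from h import *
w=env.grab_frame('wrist');s=env.grab_frame('side');t=grab('top','t4')
print('top of std',onz(w,[[337,214]],109),'foot',onz(w,[[335,199]],77))
print('rail edges',onz(w,[[327,40],[356,40],[325,180]],65))
print('lying foot/shank end',onz(w,[[427,151],[472,145]],11))
print('side std top',onz(s,[[280/4+280,272/4+120]],109),'lying',onz(s,[[380/4+280,310/4+120],[430/4+280,312/4+120]],12))
im=cv2.imread('pics/t4.png');cv2.imwrite('pics/t4c.png',cv2.resize(im[75:225,200:400],None,fx=4,fy=4,interpolation=cv2.INTER_CUBIC))
E
```

```text
top of std [[595.69961019  24.12759434 109.        ]] foot [[595.12143551  24.2036898   77.        ]]
rail edges [[601.93576159 125.93132517  65.        ]
 [620.19726672 123.56722599  65.        ]
 [589.52234968  35.48631131  65.        ]]
lying foot/shank end [[675.9423478   37.63151298  11.        ]
 [713.37050242  38.10201301  11.        ]]
side std top [[590.68918563   7.73346641 109.        ]] lying [[674.73482579  42.2275726   12.        ]
 [711.53937199  35.37687377  12.        ]]
```

View pics/t4c.png

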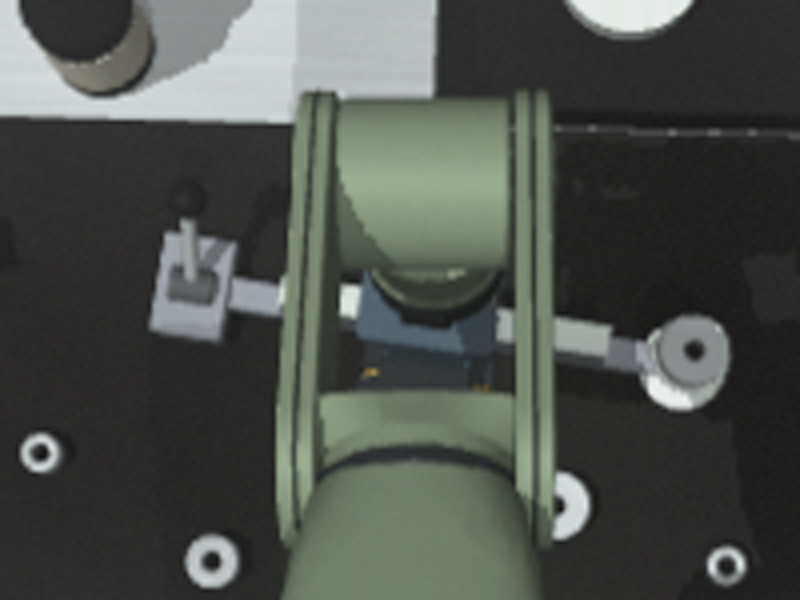

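Call:
servo_tool([
  [[1, 1.2, 0.3], [9, -9, 0], 60],
  [[0, 0, 0], [0, 0, 15], 60],
  [[0, 0, 0], [0, 0, 20], 60],
  [[0, 0, 0], [0, 0, 17], 60],
  [[0, 0, 0], [0, 0, 0], 60],
  [[0, 0, 0], [0, 0, 0], 10],
  [[0, 0, 0], [0, 0, 0], 10],
  [[0, 0, 0], [0, 0, 0], 10],
  [[0, 0, 0], [0, 0, 0], 10],
  [[0, 0, 0], [0, 0, 0], 10],
])

```text
time_s: 10.95
ee_pos: [595.6, 24.7, 78.8]
ee_rot: [-179.9, -0.1, -7.5]
force: [0.2, 0.3, -1.0]
gripper_width: 15.2
```

```bash
python3 - <<'E'
from h import *
plan(0,0,0,0,n=1); grab('wrist','w6');grab('side','s6')
E
```

```text
t 10.95 pos [595.6  24.7  78.8] [-1.799e+02 -1.000e-01 -7.500e+00] w 15.2 F [ 0.2  0.3 -1. ] N 1
[-0.1, -0.1, -7.5] [-587.0, 103.0, 78.0]
```

View pics/w6.png

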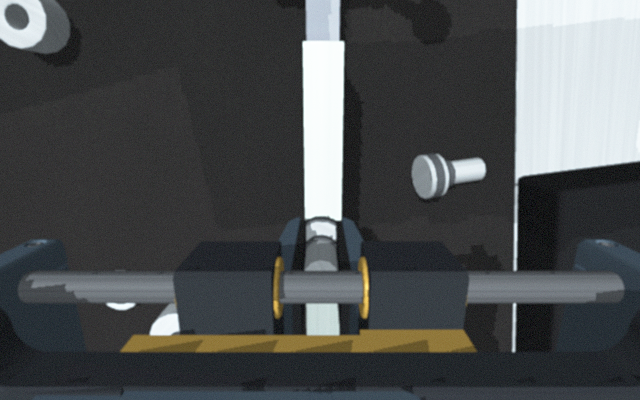

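```bash
python3 - <<'E'
from h import *
p=[595.6,24.7,165]
R=Ro.from_euler('xyz',[180,0,-7.5],degrees=True)
print(R.inv().apply(np.array([503,-330,165])-p))
E
```

```text
[-4.55101538e+01  3.63752218e+02  4.45467989e-14]
```

Call:
servo_tool([
  [[0, 0, 0], [0, 0, -15], 10],
  [[0, 0, 0], [0, 0, -40], 10],
  [[0, 0, 0], [0, 0, -35], 10],
  [[0, 0, 0], [-6, 52, 0], 10],
  [[0, 0, 0], [-6, 52, 0], 10],
  [[0, 0, 0], [-6, 52, 0], 10],
  [[0, 0, 0], [-6, 52, 0], 10],
  [[0, 0, 0], [-6, 52, 0], 10],
  [[0, 0, 0], [-6, 52, 0], 10],
  [[0, 0, 0], [-6, 52, 0], 10],
])

```text
time_s: 12.3
ee_pos: [507.7, -338.4, 181.1]
ee_rot: [180.0, -0.8, -7.1]
force: [0.9, 0.3, -0.1]
gripper_width: 15.1
```

```bash
python3 - <<'E'
from h import *
plan(503,-330,60,-7.5,n=1)
grab('side','s7')
E
```

```text
t 12.3 pos [ 507.7 -338.4  181.1] [180.   -0.8  -7.1] w 15.1 F [ 0.9  0.3 -0.1] N 1
[0.0, -0.8, 0.4] [-7.0, -8.0, 121.0]
```

View pics/s7.png

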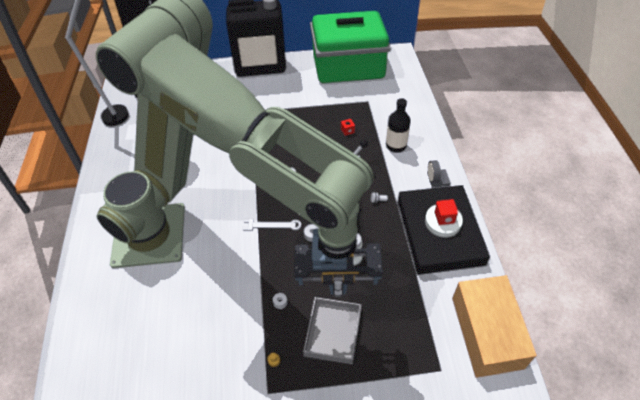

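Call:
servo_tool([
  [[0, -0.8, 0], [-5, -8, 40], 10],
  [[0, 0, 0], [-2, 0, 45], 10],
  [[0, 0, 0], [0, 0, 35], 10],
  [[0, 0, 0], [0, 0, 15], 10],
  [[0, 0, 0], [0, 0, 10], 10],
  [[0, 0, 0], [0, 0, 6], 10],
  [[0, 0, 0], [0, 0, 4], 10],
  [[0, 0, 0], [0, 0, 0], 10],
  [[0, 0, 0], [0, 0, 0], 10],
  [[0, 0, 0], [0, 0, 0], 10],
])

```text
time_s: 13.6
ee_pos: [505.3, -343.6, 31.1]
ee_rot: [179.1, -0.9, -7.6]
force: [-0.0, -0.8, -0.9]
gripper_width: 15.3
```

Call:
servo_tool([
  [[0.9, -0.9, 0], [-1, -11, 0], 10],
  [[0, 0, 0], [0, 0, 5], 10],
  [[0, 0, 0], [0, 0, 4], 10],
  [[0, 0, 0], [0, 0, 3], 10],
  [[0, 0, 0], [0, 0, 0], 10],
  [[0, 0, 0], [0, 0, 0], 45],
  [[0, 0, 0], [0, 0, 0], 45],
  [[0, 0, 0], [0, 0, -10], 45],
  [[0, 0, 0], [0, 0, -50], 45],
  [[0, 0, 0], [0, 0, -50], 45],
])

```text
time_s: 14.85
ee_pos: [504.3, -330.9, 128.6]
ee_rot: [-179.7, 0.5, -7.6]
force: [1.5, -0.6, -0.7]
gripper_width: 45.0
```

```bash
python3 - <<'E'
from h import *
plan(700,37,165,-7.5)
s=grab('side','s8');im=cv2.imread('pics/s8.png');cv2.imwrite('pics/s8c.png',cv2.resize(im[160:380,240:440],None,fx=2.7,fy=2.7,interpolation=cv2.INTER_CUBIC))
E
```

```text
t 14.85 pos [ 504.3 -330.9  128.6] [-179.7    0.5   -7.6] w 45.0 F [ 1.5 -0.6 -0.7] N 8
[-0.0, 0.1, -0.0] [18.0, -49.0, -4.0]
[-0.0, 0.1, -0.0] [18.0, -49.0, -4.0]
[-0.0, 0.1, -0.0] [18.0, -49.0, -4.0]
[-0.0, 0.1, -0.0] [18.0, -49.0, -4.0]
[-0.0, 0.1, -0.0] [18.0, -49.0, -5.0]
[-0.0, 0.1, -0.0] [18.0, -49.0, -5.0]
[-0.0, 0.1, -0.0] [18.0, -49.0, -5.0]
[-0.0, 0.1, -0.0] [18.0, -49.0, -5.0]
```

View pics/s8c.png

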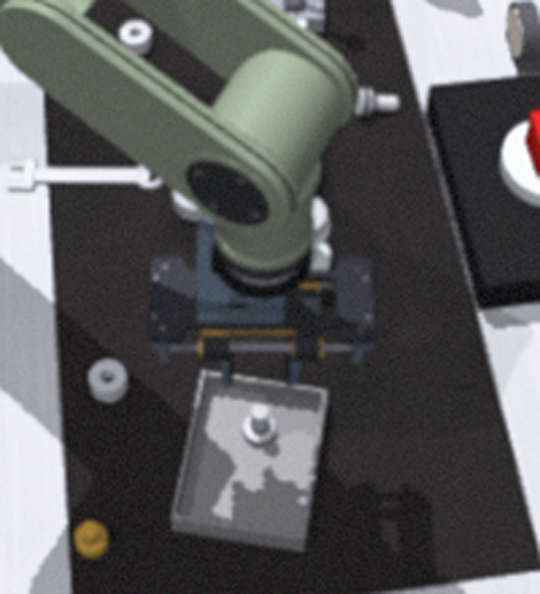

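```bash
python3 - <<'E'
from h import *
t=grab('top','t8');im=cv2.imread('pics/t8.png');cv2.imwrite('pics/t8c.png',cv2.resize(im[85:185,230:350],None,fx=6,fy=6,interpolation=cv2.INTER_CUBIC))
E
```

```text
(no output)
```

View pics/t8c.png

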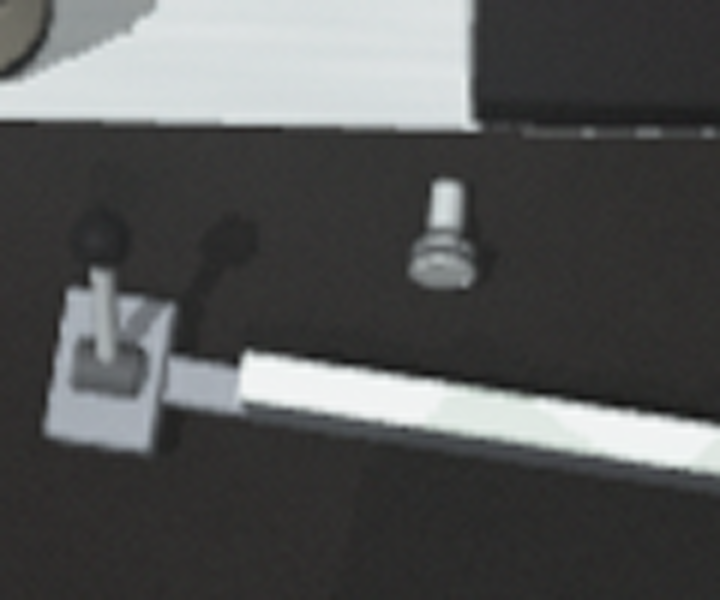

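```bash
python3 - <<'E'
from h import *
t=env.grab_frame('top')
print(onz(t,[[304.7,115.3]],12),onz(t,[[303.5,129.7]],13),onz(t,[[303.8,126.5]],22))
print('rail',onz(t,[[270.4,143.7],[270.3,152.2]],65))
plan(700,37,165,82.5)
E
```

```text
[[710.99356801  38.79969617  12.        ]] [[670.26073342  40.99773474  13.        ]] [[677.31391426  40.1059998   22.        ]]
rail [[619.68901063 125.8892096   65.        ]
 [596.94560799 125.41919193  65.        ]]
t 15.0 pos [ 506.1 -332.2  130.7] [-1.799e+02  1.000e-01 -7.600e+00] w 45.3 F [-0.5  0.2 -0.2] N 10
[-0.0, 0.0, -9.0] [14.0, -39.0, -3.0]
[-0.0, 0.0, -9.0] [20.0, -36.0, -3.0]
[-0.0, 0.0, -9.0] [26.0, -33.0, -3.0]
[-0.0, 0.0, -9.0] [31.0, -28.0, -3.0]
[-0.0, 0.0, -9.0] [35.0, -23.0, -3.0]
[-0.0, 0.0, -9.0] [38.0, -18.0, -3.0]
[-0.0, 0.0, -9.0] [40.0, -11.0, -3.0]
[-0.0, 0.0, -9.0] [41.0, -5.0, -3.0]
[-0.0, 0.0, -9.0] [42.0, 2.0, -3.0]
[-0.0, 0.0, -9.0] [41.0, 8.0, -3.0]
```

Call:
servo_tool([
  [[0, 0, -9], [14, -39, -3], 45],
  [[0, 0, -9], [20, -36, -3], 45],
  [[0, 0, -9], [26, -33, -3], 45],
  [[0, 0, -9], [31, -28, -3], 45],
  [[0, 0, -9], [35, -23, -3], 45],
  [[0, 0, -9], [38, -18, -3], 45],
  [[0, 0, -9], [40, -11, -3], 45],
  [[0, 0, -9], [41, -5, -3], 45],
  [[0, 0, -9], [42, 2, -3], 45],
  [[0, 0, -9], [41, 8, -3], 45],
])

```text
time_s: 16.25
ee_pos: [690.9, 50.2, 150.5]
ee_rot: [-178.8, -0.1, 85.1]
force: [1.1, -0.2, -0.0]
gripper_width: 44.7
```

```bash
python3 - <<'E'
from h import *
plan(704,38.5,60,86)
grab('wrist','w9')
E
```

```text
t 16.25 pos [690.9  50.2 150.5] [-1.788e+02 -1.000e-01  8.510e+01] w 44.7 F [ 1.1 -0.2 -0. ] N 2
[-0.6, -0.1, -0.5] [-5.0, 8.0, 45.0]
[-0.6, -0.1, -0.5] [-5.0, 7.0, 45.0]
```

View pics/w9.png

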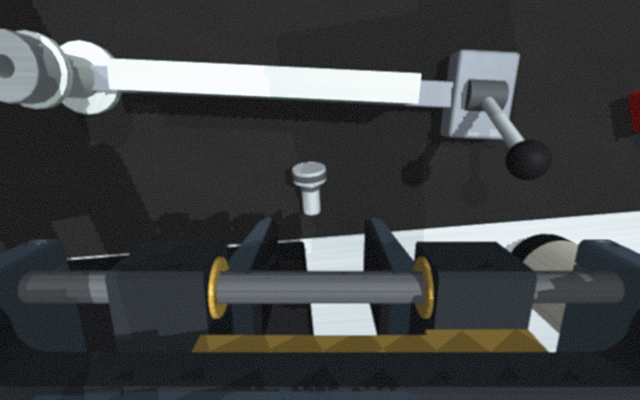

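```bash
python3 - <<'E'
from h import *
w=env.grab_frame('wrist')
print(onz(w,[[312,212],[309,166]],12))
E
```

```text
[[713.83334012  45.76465543  12.        ]
 [670.41514919  46.7434667   12.        ]]
```

Call:
servo_tool([
  [[-0.6, 0, -0.5], [-6, 7, 35], 45],
  [[-0.6, 0, -0.5], [-6, 7, 35], 45],
  [[0, 0, 0], [0, 0, 10], 45],
  [[0, 0, 0], [0, 0, 0], 45],
  [[0, 0, 0], [0, 0, 0], 45],
  [[0, 0, 0], [0, 0, 0], 45],
  [[0, 0, 0], [0, 0, 0], 45],
  [[0, 0, 0], [0, 0, 0], 45],
  [[0, 0, 0], [0, 0, 0], 45],
  [[0, 0, 0], [0, 0, 0], 45],
])

```text
time_s: 17.6
ee_pos: [703.8, 39.4, 70.6]
ee_rot: [179.8, -0.2, 85.9]
force: [0.1, -0.8, -0.2]
gripper_width: 45.2
```

```bash
python3 - <<'E'
from h import *
plan(705,38.5,4,86)
grab('wrist','w10')
E
```

```text
t 17.6 pos [703.8  39.4  70.6] [179.8  -0.2  85.9] w 45.2 F [ 0.1 -0.8 -0.2] N 2
[0.1, -0.1, -0.0] [-1.0, 1.0, 33.0]
[0.1, -0.1, -0.0] [-0.0, 1.0, 33.0]
```

View pics/w10.png

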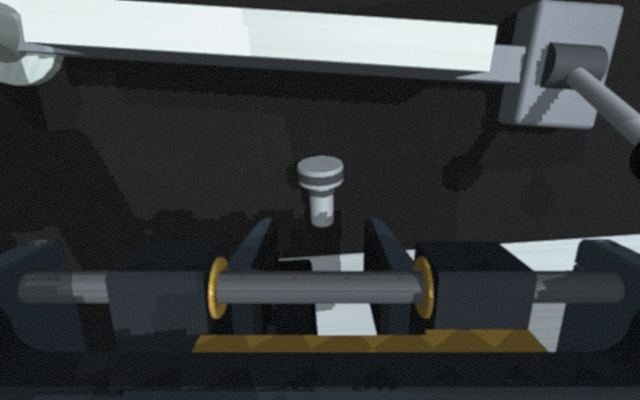

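Call:
servo_tool([
  [[0, 0, 0], [0, 2, 25], 45],
  [[0, 0, 0], [0, 0, 20], 45],
  [[0, 0, 0], [0, 0, 12], 45],
  [[0, 0, 0], [0, 0, 5], 45],
  [[0, 0, 0], [0, 0, 0], 45],
  [[0, 0, 0], [0, 0, 0], 10],
  [[0, 0, 0], [0, 0, 0], 10],
  [[0, 0, 0], [0, 0, 0], 10],
  [[0, 0, 0], [0, 0, 0], 10],
  [[0, 0, 0], [0, 0, 0], 10],
])

```text
time_s: 18.9
ee_pos: [708.3, 39.6, 9.9]
ee_rot: [179.5, -0.2, 85.9]
force: [0.0, 0.1, -0.8]
gripper_width: 14.4
```

Call:
servo_tool([
  [[0, 0, 0], [0, 0, 0], 30],
  [[0, 0, 0], [0, 0, 0], 30],
  [[0, 0, 0], [0, 0, 3], 30],
  [[0, 0, 0], [0, 0, 3], 30],
  [[0, 0, 0], [0, 0, 1], 30],
  [[0, 0, 0], [0, 0, 0], 10],
  [[0, 0, 0], [0, 0, 0], 10],
  [[0, 0, 0], [0, 0, 0], 10],
  [[0, 0, 0], [0, 0, 0], 10],
  [[0, 0, 0], [0, 0, 0], 10],
])

```text
time_s: 20.15
ee_pos: [708.3, 39.7, 2.3]
ee_rot: [179.5, -0.2, 85.9]
force: [0.1, -0.4, -0.5]
gripper_width: 14.9
```

Call:
servo_tool([
  [[0, 0, 0], [0, 0, -20], 10],
  [[0, 0, 0], [0, 0, -40], 10],
  [[0, 0, 0], [0, 0, -45], 10],
  [[0, 0, 0], [0, 0, -20], 10],
  [[0, 0, 0], [0, 0, 0], 10],
  [[0, 0, 0], [0, 0, 0], 10],
  [[0, 0, 0], [-30, -12, 0], 10],
  [[0, 0, 0], [-40, -20, 0], 10],
  [[0, 0, 0], [-48, -24, 0], 10],
  [[0, 0, 0], [-48, -24, 0], 10],
])

```text
time_s: 21.4
ee_pos: [613.0, -121.1, 128.6]
ee_rot: [179.7, -0.3, 86.3]
force: [0.1, -0.2, -1.7]
gripper_width: 14.6
```

```bash
python3 - <<'E'
from h import *
plan(502,-396,150,86)
grab('wrist','w11')
E
```

```text
t 21.4 pos [ 613.  -121.1  128.6] [179.7  -0.3  86.3] w 14.6 F [ 0.1 -0.2 -1.7] N 6
[0.0, -0.0, 0.1] [-47.0, -16.0, -4.0]
[0.0, -0.0, 0.1] [-47.0, -15.0, -4.0]
[0.0, -0.0, 0.1] [-47.0, -15.0, -4.0]
[0.0, -0.0, 0.1] [-47.0, -15.0, -4.0]
[0.0, -0.0, 0.1] [-47.0, -15.0, -4.0]
[0.0, -0.0, 0.1] [-47.0, -15.0, -4.0]
```

View pics/w11.png

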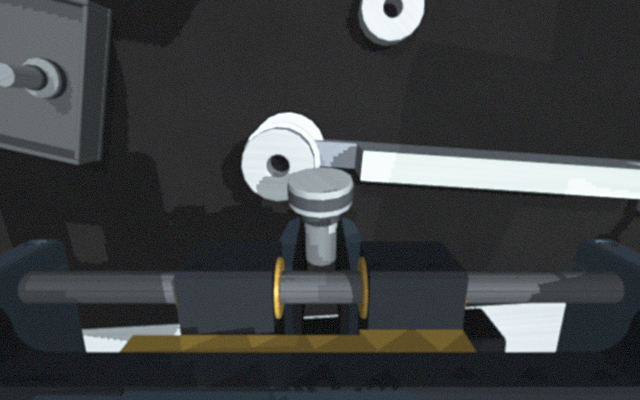

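Call:
servo_tool([
  [[0, 0, 0], [-47, -15, -5], 10],
  [[0, 0, 0], [-47, -15, -5], 10],
  [[0, 0, 0], [-47, -15, 0], 10],
  [[0, 0, 0], [-47, -15, 0], 10],
  [[0, 0, 0], [-40, -12, 0], 10],
  [[0, 0, 0], [-20, -8, 0], 10],
  [[0, 0, 0], [0, 0, 0], 10],
  [[0, 0, 0], [0, 0, 0], 10],
  [[0, 0, 0], [0, 0, 0], 10],
  [[0, 0, 0], [0, 0, 0], 10],
])

```text
time_s: 22.7
ee_pos: [506.4, -370.4, 129.7]
ee_rot: [-179.2, -0.6, 86.2]
force: [0.3, 1.0, -1.3]
gripper_width: 14.8
```

```bash
python3 - <<'E'
from h import *
plan(502,-396,20,86,n=1)
grab('wrist','w12')
E
```

```text
t 22.7 pos [ 506.4 -370.4  129.7] [-179.2   -0.6   86.2] w 14.8 F [ 0.3  1.  -1.3] N 1
[-0.8, -0.6, 0.2] [-27.0, -1.0, 109.0]
```

View pics/w12.png

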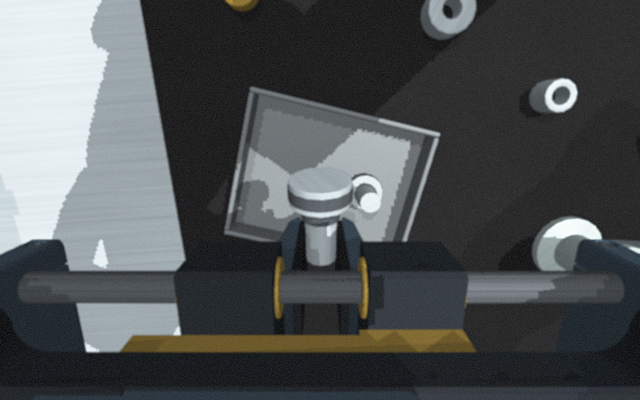

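Call:
servo_tool([
  [[-0.8, -0.6, 0], [-26, 0, 0], 10],
  [[0, 0, 0], [0, 0, 35], 10],
  [[0, 0, 0], [0, 0, 40], 10],
  [[0, 0, 0], [0, 0, 15], 10],
  [[0, 0, 0], [0, 0, 10], 10],
  [[0, 0, 0], [0, 0, 5], 10],
  [[0, 0, 0], [0, 0, 0], 10],
  [[0, 0, 0], [0, 0, 0], 10],
  [[0, 0, 0], [0, 0, 0], 10],
  [[0, 0, 0], [0, 0, 0], 10],
])

```text
time_s: 24.0
ee_pos: [509.2, -405.0, 27.9]
ee_rot: [179.2, 0.7, 86.3]
force: [0.5, 0.4, -0.9]
gripper_width: 14.9
```

Call:
servo_tool([
  [[0, 0, 0], [4, -5, 5], 10],
  [[0, 0, 0], [0, 0, 6], 10],
  [[0, 0, 0], [0, 0, 5], 10],
  [[0, 0, 0], [0, 0, 2], 10],
  [[0, 0, 0], [0, 0, 0], 10],
  [[0, 0, 0], [0, 0, 0], 30],
  [[0, 0, 0], [0, 0, 0], 30],
  [[0, 0, 0], [0, 0, -10], 30],
  [[0, 0, 0], [0, 0, -50], 30],
  [[0, 0, 0], [0, 0, -50], 60],
])

```text
time_s: 25.25
ee_pos: [501.3, -397.9, 118.8]
ee_rot: [179.6, 0.4, 86.3]
force: [0.6, -1.8, 1.0]
gripper_width: 37.0
```

```bash
python3 - <<'E'
from h import *
plan(475,-60,130,-7.5)
s=grab('side','s12');im=cv2.imread('pics/s12.png');cv2.imwrite('pics/s12c.png',cv2.resize(im[160:380,240:440],None,fx=2.7,fy=2.7,interpolation=cv2.INTER_CUBIC))
grab('top','t12')
E
```

```text
t 25.25 pos [ 501.3 -397.9  118.8] [179.6   0.4  86.3] w 37.0 F [ 0.6 -1.8  1. ] N 10
[0.1, -0.0, 9.4] [34.0, -5.0, -1.0]
[0.1, -0.0, 9.4] [32.0, -10.0, -1.0]
[0.1, -0.0, 9.4] [30.0, -15.0, -1.0]
[0.1, -0.0, 9.4] [27.0, -20.0, -1.0]
[0.1, -0.0, 9.4] [24.0, -24.0, -1.0]
[0.1, -0.0, 9.4] [19.0, -28.0, -1.0]
[0.1, -0.0, 9.4] [15.0, -31.0, -1.0]
[0.1, -0.0, 9.4] [9.0, -33.0, -1.0]
[0.1, -0.0, 9.4] [4.0, -34.0, -1.0]
[0.1, -0.0, 9.4] [-2.0, -34.0, -1.0]
```

View pics/s12c.png

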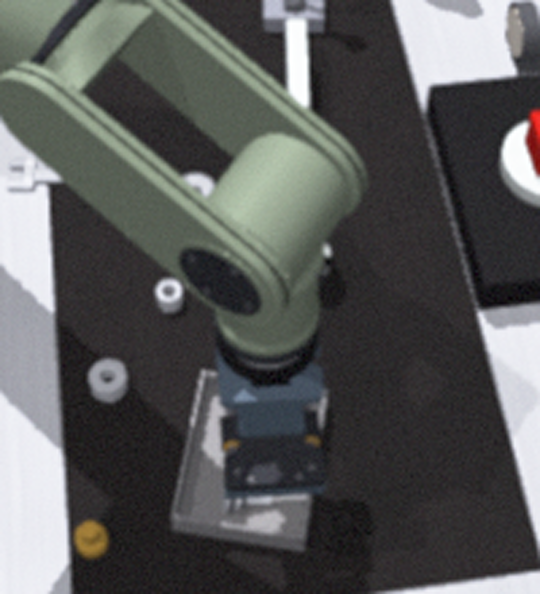

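View pics/t12.png

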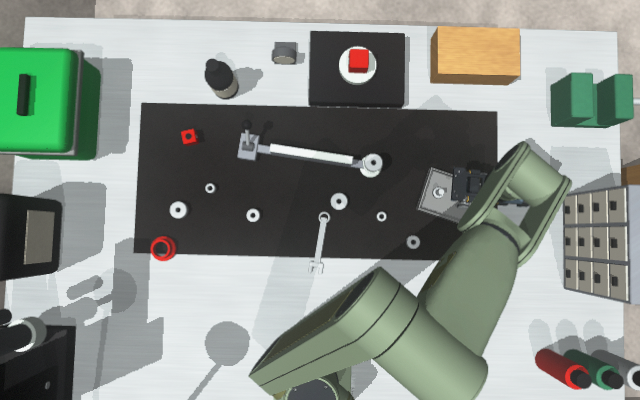

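Call:
servo_tool([
  [[0, 0, 9.4], [34, -5, -1], 64],
  [[0, 0, 9.4], [32, -10, -1], 64],
  [[0, 0, 9.4], [30, -15, -1], 64],
  [[0, 0, 9.4], [27, -20, -1], 64],
  [[0, 0, 9.4], [24, -24, -1], 64],
  [[0, 0, 9.4], [19, -28, -1], 64],
  [[0, 0, 9.4], [15, -31, -1], 64],
  [[0, 0, 9.4], [9, -33, -1], 64],
  [[0, 0, 9.4], [4, -34, -1], 64],
  [[0, 0, 9.4], [-2, -30, -1], 64],
])

```text
time_s: 26.6
ee_pos: [485.0, -57.0, 130.6]
ee_rot: [179.1, -1.5, -11.1]
force: [0.8, -0.0, -0.4]
gripper_width: 63.7
```

```bash
python3 - <<'E'
from h import *
plan(475,-59.4,80,-7.5)
im=cv2.imread('pics/t12.png');t=env.grab_frame('top')
g=cv2.cvtColor(im,cv2.COLOR_BGR2GRAY).astype(float)
# edges across the rail at columns (sub-pixel half-max)
A=[];B=[]
for u in range(276,346,3):
    col=g[138:172,u];k=np.arange(138,172)
    bright=col>0.5*(np.percentile(col,95))+40
    i=np.where(col>150)[0]
    if len(i)<4: continue
    a,b=i[0],i[-1]
    fa=k[a]-(col[a]-150)/(col[a]-col[a-1]+1e-9); fb=k[b]+(col[b]-150)/(col[b]-col[b+1]+1e-9)
    A.append((u,fa));B.append((u,fb))
wa=onz(t,A,65);wb=onz(t,B,65)
for w in (wa,wb):
    p=np.polyfit(w[:,1],w[:,0],1);print('slope deg',np.degrees(np.arctan(p[0])),'x at y=18.7',np.polyval(p,18.7),'resid',np.std(w[:,0]-np.polyval(p,w[:,1])))
grab('wrist','w13')
E
```

```text
t 26.6 pos [485.  -57.  130.6] [179.1  -1.5 -11.1] w 63.7 F [ 0.8 -0.  -0.4] N 1
[0.9, -1.5, -3.6] [-11.0, 3.0, 50.0]
slope deg 7.703342810450575 x at y=18.7 606.8472415806502 resid 0.31805175004162645
slope deg 7.345720530428281 x at y=18.7 585.0740260712547 resid 0.29363012594189986
```

View pics/w13.png

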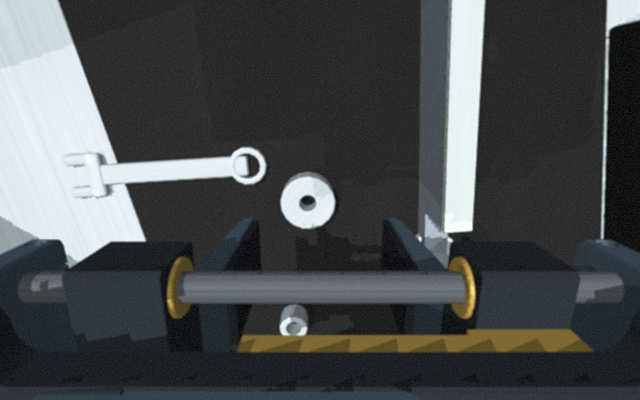

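```bash
python3 - <<'E'
from h import *
w=env.grab_frame('wrist');print(onz(w,[[307.5,202]],22))
e=onz(w,[[428+20,100],[484,100],[448,200],[479,200]],65);print(e)
E
```

```text
[[476.08348196 -62.62259854  22.        ]]
[[584.0427792    0.93099497  65.        ]
 [607.83829986  -3.524906    65.        ]
 [578.11184086 -68.21025494  65.        ]
 [600.27603538 -72.57057264  65.        ]]
```

Call:
servo_tool([
  [[0.9, -1.5, -3.6], [-10, 3, 20], 64],
  [[0, 0, 0], [0, 0, 30], 64],
  [[0, 0, 0], [0, 0, 0], 64],
  [[0, 0, 0], [0, 0, 0], 64],
  [[0, 0, 0], [0, 0, 0], 64],
  [[0, 0, 0], [0, 0, 0], 64],
  [[0, 0, 0], [0, 0, 0], 64],
  [[0, 0, 0], [0, 0, 0], 64],
  [[0, 0, 0], [0, 0, 0], 64],
  [[0, 0, 0], [0, 0, 0], 64],
])

```text
time_s: 28.0
ee_pos: [478.4, -62.9, 83.6]
ee_rot: [179.9, -0.5, -6.5]
force: [0.5, 0.3, -0.2]
gripper_width: 63.5
```

```bash
python3 - <<'E'
from h import *
plan(475,-59.4,5,-7.5)
grab('wrist','w14')
E
```

```text
t 28.0 pos [478.4 -62.9  83.6] [179.9  -0.5  -6.5] w 63.5 F [ 0.5  0.3 -0.2] N 2
[0.1, -0.3, 0.5] [-2.0, -2.0, 39.0]
[0.1, -0.3, 0.5] [-2.0, -2.0, 39.0]
```

View pics/w14.png

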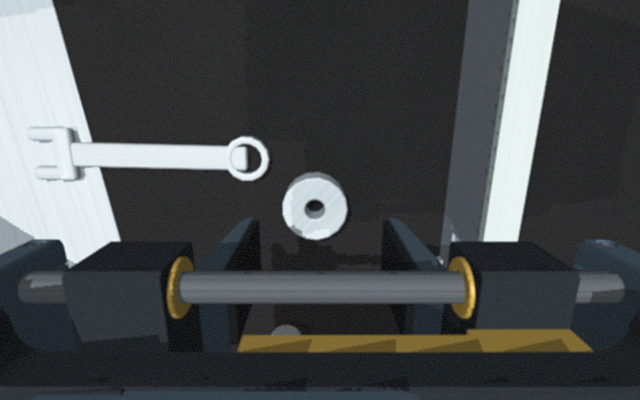

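Call:
servo_tool([
  [[0, 0, 0.5], [-2, -2, 25], 64],
  [[0, -0.5, 0.5], [0, 0, 25], 64],
  [[0, 0, 0], [0, 0, 17], 64],
  [[0, 0, 0], [0, 0, 8], 64],
  [[0, 0, 0], [0, 0, 3], 64],
  [[0, 0, 0], [0, 0, 0], 64],
  [[0, 0, 0], [0, 0, 0], 64],
  [[0, 0, 0], [0, 0, 0], 64],
  [[0, 0, 0], [0, 0, 0], 64],
  [[0, 0, 0], [0, 0, 0], 64],
])

```text
time_s: 29.3
ee_pos: [479.8, -61.3, 6.0]
ee_rot: [179.9, -0.4, -7.5]
force: [0.7, -0.0, -0.7]
gripper_width: 64.1
```

Call:
servo_tool([
  [[0, -0.4, 0], [-4, -1, 1], 64],
  [[0, 0, 0], [0, 0, 2], 64],
  [[0, 0, 0], [0, 0, 0], 64],
  [[0, 0, 0], [0, 0, 0], 35],
  [[0, 0, 0], [0, 0, 0], 35],
  [[0, 0, 0], [0, 0, 0], 35],
  [[0, 0, 0], [0, 0, 0], 35],
  [[0, 0, 0], [0, 0, 0], 35],
  [[0, 0, 0], [0, 0, 0], 35],
  [[0, 0, 0], [0, 0, 0], 35],
])

```text
time_s: 30.55
ee_pos: [475.5, -59.6, 2.6]
ee_rot: [179.9, 0.1, -7.5]
force: [-0.4, 1.6, 0.4]
gripper_width: 45.1
```

```bash
python3 - <<'E'
from h import *
plan(0,0,0,-7.5,n=1)
w=grab('wrist','w15');t=grab('top','t15')
E
```

```text
t 30.55 pos [475.5 -59.6   2.6] [ 1.799e+02  1.000e-01 -7.500e+00] w 45.1 F [-0.4  1.6  0.4] N 1
[0.1, 0.1, -0.0] [-479.0, 3.0, 3.0]
```

View pics/w15.png

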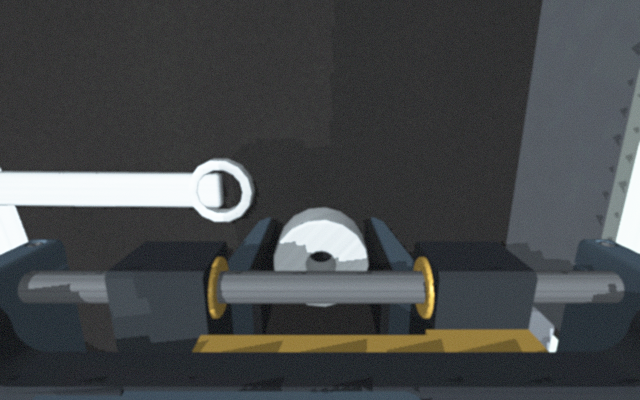

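Call:
servo_tool([
  [[0, 0, 0], [0, 0, -10], 35],
  [[0, 0, 0], [0, 0, -35], 35],
  [[0, 0, 0], [0, 0, -40], 35],
  [[0, 0, 0], [0, 0, -35], 35],
  [[0, 0, 0], [0, 0, 0], 35],
  [[0, 0, 0], [30, -14, 0], 35],
  [[0, 0, 0], [35, -17, 0], 35],
  [[0, 0, 0], [27, -14, 0], 35],
  [[0, 0, 0], [10, -5, 0], 35],
  [[0, 0, 0], [0, 0, 0], 35],
])

```text
time_s: 31.9
ee_pos: [579.5, -22.2, 120.4]
ee_rot: [179.8, 0.9, -7.6]
force: [-0.5, -0.1, -2.5]
gripper_width: 45.0
```

```bash
python3 - <<'E'
from h import *
plan(591,-21,85,-7.5,n=1)
w=grab('wrist','w16')
E
```

```text
t 31.9 pos [579.5 -22.2 120.4] [179.8   0.9  -7.6] w 45.0 F [-0.5 -0.1 -2.5] N 1
[0.2, 0.9, -0.1] [12.0, -3.0, 35.0]
```

View pics/w16.png

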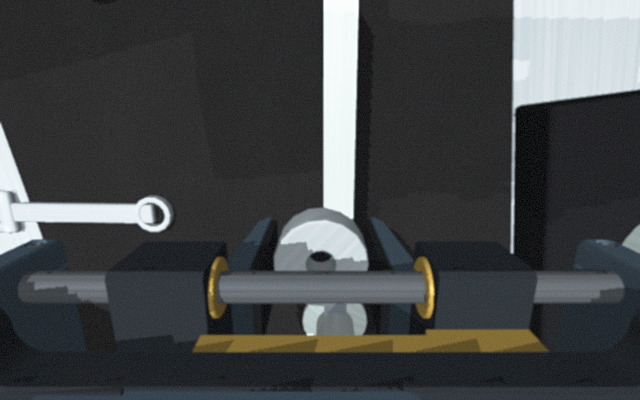

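Call:
servo_tool([
  [[0, 0.9, 0], [12, -2, 5], 35],
  [[0, 0, 0], [0, 0, 15], 35],
  [[0, 0, 0], [0, 0, 12], 35],
  [[0, 0, 0], [0, 0, 5], 35],
  [[0, 0, 0], [0, 0, 0], 35],
  [[0, 0, 0], [0, 0, 0], 35],
  [[0, 0, 0], [0, 0, 0], 35],
  [[0, 0, 0], [0, 0, 0], 35],
  [[0, 0, 0], [0, 0, 0], 35],
  [[0, 0, 0], [0, 0, 0], 35],
])

```text
time_s: 33.2
ee_pos: [589.1, -23.2, 81.0]
ee_rot: [179.8, 0.0, -7.7]
force: [-0.3, 0.3, -2.4]
gripper_width: 45.5
```

```bash
python3 - <<'E'
from h import *
plan(591,-21,69,-7.5,n=1)
w=grab('wrist','w17');g=cv2.cvtColor(w['pixels'],cv2.COLOR_RGB2GRAY).astype(float)
a=np.radians(7.5);C=np.array([596.2,18.7]);xd=np.array([np.cos(a),-np.sin(a)]);yd=np.array([np.sin(a),np.cos(a)])
p=env.state()['ee_pos'][:2];print('tcp in stand',(p-C)@xd,(p-C)@yd)
for v in (60,100,140,180):
    r=g[v,290:400];i=np.where(r>170)[0]+290
    q=onz(w,[[i[0]-.5,v],[i[-1]+.5,v]],65)[:,:2]; print(v,i[0],i[-1],((q-C)@xd).round(1),((q-C)@yd).round(1))
E
```

```text
t 33.2 pos [589.1 -23.2  81. ] [179.8   0.   -7.7] w 45.5 F [-0.3  0.3 -2.4] N 1
[0.2, 0.0, -0.2] [2.0, -2.0, 12.0]
tcp in stand -1.5804874781810563 -42.43305553948099
60 303 343 [-9.7 11. ] [51.7 51.6]
100 304 342 [-9.5 10.8] [32.2 32.1]
140 304 341 [-9.9 10.5] [11.6 11.5]
180 305 341 [-9.7 10.8] [-10.4 -10.4]
```

View pics/w17.png

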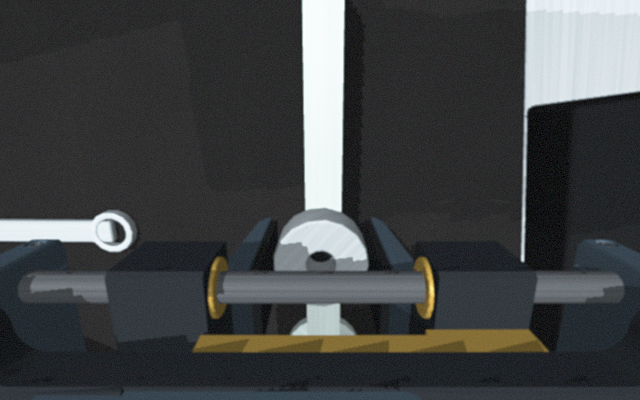

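Call:
servo_tool([
  [[0, 0, 0], [2, 0, 3], 35],
  [[0, 0, 0], [0, 0, 4], 35],
  [[0, 0, 0], [0, 0, 3], 35],
  [[0, 0, 0], [0, 0, 2], 35],
  [[0, 0, 0], [0, 0, 0], 35],
  [[0, 0, 0], [0, 0, 0], 35],
  [[0, 0, 0], [0, 0, 0], 35],
  [[0, 0, 0], [0, 0, 0], 35],
  [[0, 0, 0], [0, 0, 0], 35],
  [[0, 0, 0], [0, 0, 0], 35],
])

```text
time_s: 34.5
ee_pos: [591.2, -23.5, 68.1]
ee_rot: [179.8, 0.1, -7.7]
force: [0.3, -1.2, -1.8]
gripper_width: 45.0
```

```bash
python3 - <<'E'
from h import *
plan(591,-21,68,-7.5,n=1)
a=np.radians(7.5);C=np.array([596.2,18.7]);xd=np.array([np.cos(a),-np.sin(a)]);yd=np.array([np.sin(a),np.cos(a)])
p=env.state()['ee_pos'][:2];print('tcp in stand',(p-C)@xd,(p-C)@yd)
E
```

```text
t 34.5 pos [591.2 -23.5  68.1] [ 1.798e+02  1.000e-01 -7.700e+00] w 45.0 F [ 0.3 -1.2 -1.8] N 1
[0.2, 0.1, -0.2] [-1.0, -2.0, 0.0]
tcp in stand 0.5526336959827425 -42.48919704855202
```

Call:
servo_tool([
  [[0, 0, 0], [0, 0, 0.5], 35],
  [[0, 0, 0], [0, 0, 0], 64],
  [[0, 0, 0], [0, 0, 0], 64],
  [[0, 0, 0], [0, 0, 0], 64],
  [[0, 0, 0], [0, 0, 0], 64],
  [[0, 0, 0], [0, 0, -10], 64],
  [[0, 0, 0], [0, 0, -30], 64],
  [[0, 0, 0], [0, 0, -40], 64],
  [[0, 0, 0], [0, 0, -10], 64],
  [[0, 0, 0], [0, 0, 0], 64],
])

```text
time_s: 35.75
ee_pos: [591.9, -23.2, 162.3]
ee_rot: [179.8, -0.1, -7.7]
force: [0.0, -0.2, -0.0]
gripper_width: 64.1
```

```bash
python3 - <<'E'
from h import *
plan(441,375.5,150,-7.5)
grab('wrist','w18');s=grab('side','s18');im=cv2.imread('pics/s18.png');cv2.imwrite('pics/s18c.png',cv2.resize(im[120:270,280:440],None,fx=4,fy=4,interpolation=cv2.INTER_CUBIC))
E
```

```text
t 35.75 pos [591.9 -23.2 162.3] [ 1.798e+02 -1.000e-01 -7.700e+00] w 64.1 F [ 0.  -0.2 -0. ] N 8
[0.0, -0.0, -0.0] [-25.0, -47.0, 1.0]
[0.0, -0.0, -0.0] [-25.0, -47.0, 1.0]
[0.0, -0.0, -0.0] [-25.0, -47.0, 1.0]
[0.0, -0.0, -0.0] [-25.0, -47.0, 1.0]
[0.0, -0.0, -0.0] [-25.0, -47.0, 1.0]
[0.0, -0.0, -0.0] [-25.0, -47.0, 1.0]
[0.0, -0.0, -0.0] [-25.0, -47.0, 1.0]
[0.0, -0.0, -0.0] [-25.0, -47.0, 2.0]
```

View pics/w18.png

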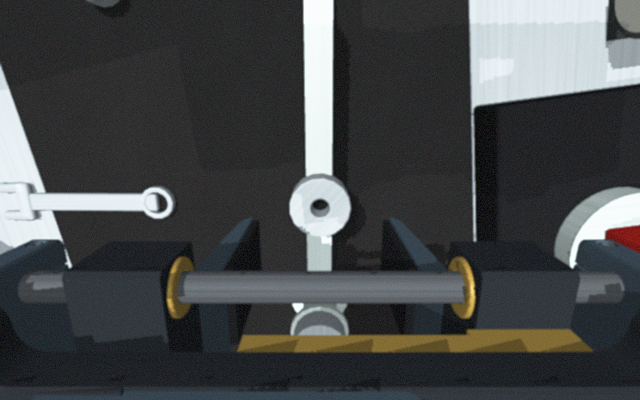

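View pics/s18c.png

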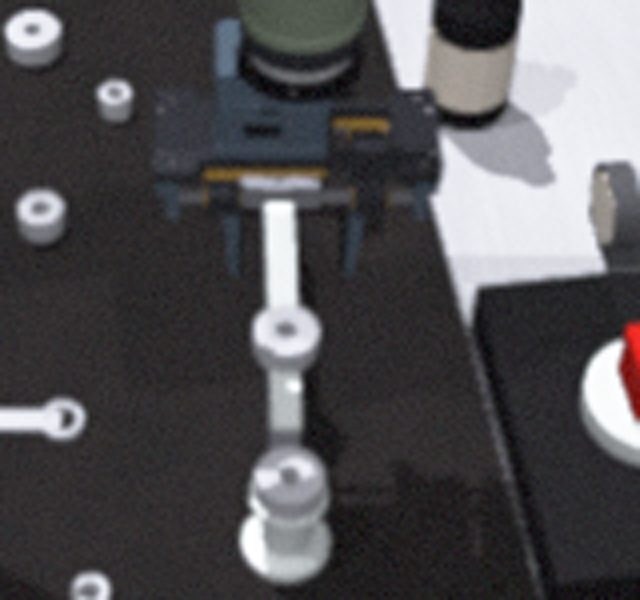

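Call:
servo_tool([
  [[0, 0, 0], [-25, -47, 1], 64],
  [[0, 0, 0], [-25, -47, 1], 64],
  [[0, 0, 0], [-25, -47, 1], 64],
  [[0, 0, 0], [-25, -47, 1], 64],
  [[0, 0, 0], [-25, -47, 1], 64],
  [[0, 0, 0], [-25, -47, 1], 64],
  [[0, 0, 0], [-25, -47, 1], 64],
  [[0, 0, 0], [-22, -40, 1], 64],
  [[0, 0, 0], [0, 0, 30], 64],
  [[0, 0, 0], [0, 0, 10], 64],
])

```text
time_s: 37.1
ee_pos: [434.5, 377.8, 95.6]
ee_rot: [179.0, 1.2, -7.8]
force: [0.4, -0.1, 0.1]
gripper_width: 64.0
```

```bash
python3 - <<'E'
from h import *
plan(441,375.5,50,-7.5,n=1)
grab('wrist','w19')
E
```

```text
t 37.1 pos [434.5 377.8  95.6] [179.    1.2  -7.8] w 64.0 F [ 0.4 -0.1  0.1] N 1
[1.0, 1.2, -0.3] [8.0, 1.0, 45.0]
```

View pics/w19.png

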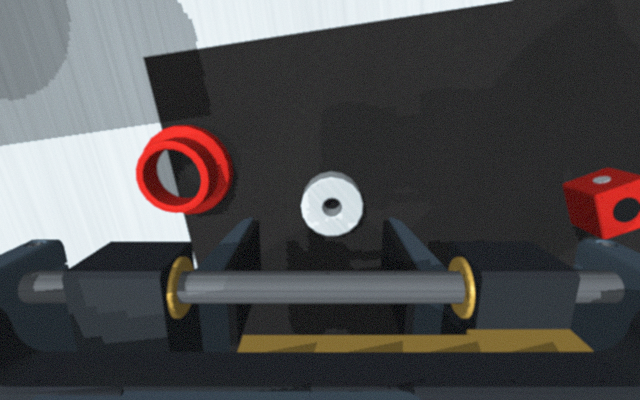

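```bash
python3 - <<'E'
from h import *
w=env.grab_frame('wrist');print(onz(w,[[331.5,206]],22),onz(w,[[212,160]],34),onz(w,[[232,180]],17))
E
```

```text
[[441.72298723 375.89969557  22.        ]] [[365.80681708 422.60711088  34.        ]] [[371.17135879 403.89221575  17.        ]]
```

Call:
servo_tool([
  [[1, 1.2, 0], [7, 1, 10], 64],
  [[0, 0, 0], [0, 0, 10], 64],
  [[0, 0, 0], [0, 0, 5], 64],
  [[0, 0, 0], [0, 0, 0], 64],
  [[0, 0, 0], [0, 0, 0], 64],
  [[0, 0, 0], [0, 0, 0], 64],
  [[0, 0, 0], [0, 0, 0], 64],
  [[0, 0, 0], [0, 0, 0], 64],
  [[0, 0, 0], [0, 0, 0], 64],
  [[0, 0, 0], [0, 0, 0], 64],
])

```text
time_s: 38.45
ee_pos: [445.2, 375.8, 74.1]
ee_rot: [-179.6, -0.3, -8.1]
force: [-0.1, -0.0, -0.4]
gripper_width: 64.0
```

```bash
python3 - <<'E'
from h import *
plan(441,375.5,4,-7.5,n=1)
w=grab('wrist','w20')
E
```

```text
t 38.45 pos [445.2 375.8  74.1] [-179.6   -0.3   -8.1] w 64.0 F [-0.1 -0.  -0.4] N 1
[-0.4, -0.3, -0.6] [-5.0, 1.0, 70.0]
```

View pics/w20.png

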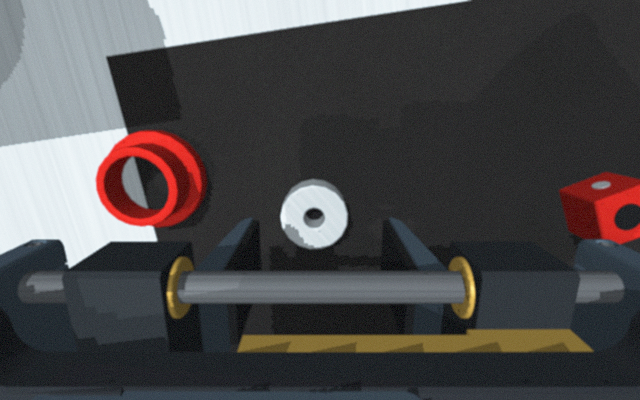

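Call:
servo_tool([
  [[-0.4, -0.3, -0.6], [-4, 0, 20], 64],
  [[0, 0, 0], [0, 0, 22], 64],
  [[0, 0, 0], [0, 0, 15], 64],
  [[0, 0, 0], [0, 0, 8], 64],
  [[0, 0, 0], [0, 0, 4], 64],
  [[0, 0, 0], [0, 0, 0], 64],
  [[0, 0, 0], [0, 0, 0], 64],
  [[0, 0, 0], [0, 0, 0], 64],
  [[0, 0, 0], [0, 0, 0], 64],
  [[0, 0, 0], [0, 0, 0], 64],
])

```text
time_s: 39.75
ee_pos: [440.8, 376.8, 1.1]
ee_rot: [180.0, 0.0, -7.4]
force: [-0.5, -0.4, -0.1]
gripper_width: 64.0
```

Call:
servo_tool([
  [[0, 0, 0], [0, 1, -1.5], 64],
  [[0, 0, 0], [0, 0, 0], 35],
  [[0, 0, 0], [0, 0, 0], 35],
  [[0, 0, 0], [0, 0, 0], 35],
  [[0, 0, 0], [0, 0, 0], 35],
  [[0, 0, 0], [0, 0, 0], 35],
  [[0, 0, 0], [0, 0, 0], 35],
  [[0, 0, 0], [0, 0, 0], 35],
  [[0, 0, 0], [0, 0, 0], 35],
  [[0, 0, 0], [0, 0, 0], 35],
])

```text
time_s: 41.0
ee_pos: [440.7, 375.7, 2.8]
ee_rot: [180.0, 0.0, -7.4]
force: [0.1, -0.7, 0.0]
gripper_width: 45.2
```

```bash
python3 - <<'E'
from h import *
a=np.radians(7.5);C=np.array([596.2,18.7]);xd=np.array([np.cos(a),-np.sin(a)]);yd=np.array([np.sin(a),np.cos(a)])
q=C+.5*xd+40*yd;print(q)
plan(*q,125,-7.5)
w=grab('wrist','w21')
E
```

```text
[601.91677012  58.29253136]
t 41.0 pos [440.7 375.7   2.8] [180.    0.   -7.4] w 45.2 F [ 0.1 -0.7  0. ] N 7
[0.0, 0.0, 0.0] [29.0, 42.0, -17.0]
[0.0, 0.0, 0.0] [29.0, 42.0, -17.0]
[0.0, 0.0, 0.0] [29.0, 42.0, -17.0]
[0.0, 0.0, 0.0] [29.0, 42.0, -17.0]
[0.0, 0.0, 0.0] [29.0, 42.0, -17.0]
[0.0, 0.0, 0.0] [29.0, 42.0, -17.0]
[0.0, 0.0, 0.0] [29.0, 42.0, -17.0]
```

View pics/w21.png

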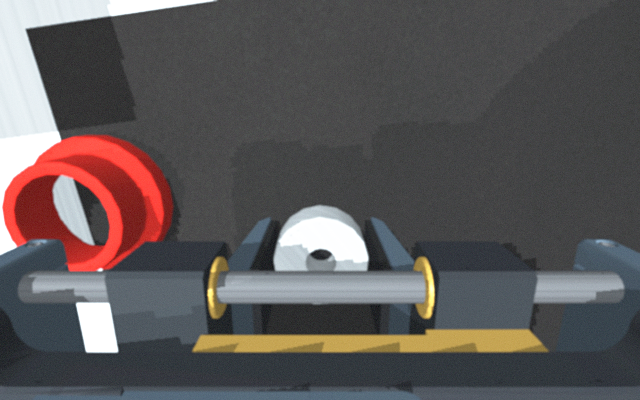

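Call:
servo_tool([
  [[0, 0, 0], [0, 0, -10], 35],
  [[0, 0, 0], [0, 0, -35], 35],
  [[0, 0, 0], [0, 0, -45], 35],
  [[0, 0, 0], [0, 0, -40], 35],
  [[0, 0, 0], [20, 30, 0], 35],
  [[0, 0, 0], [32, 46, 0], 35],
  [[0, 0, 0], [32, 46, 0], 35],
  [[0, 0, 0], [32, 46, 0], 35],
  [[0, 0, 0], [32, 46, 0], 35],
  [[0, 0, 0], [20, 29, 0], 35],
])

```text
time_s: 42.3
ee_pos: [578.6, 108.1, 140.7]
ee_rot: [180.0, -0.1, -7.0]
force: [1.2, 0.4, -1.2]
gripper_width: 45.0
```

```bash
python3 - <<'E'
from h import *
plan(601.9,58.3,85,-7.5,n=1)
w=grab('wrist','w22')
E
```

```text
t 42.3 pos [578.6 108.1 140.7] [ 1.8e+02 -1.0e-01 -7.0e+00] w 45.0 F [ 1.2  0.4 -1.2] N 1
[0.0, -0.1, 0.5] [29.0, 47.0, 56.0]
```

View pics/w22.png

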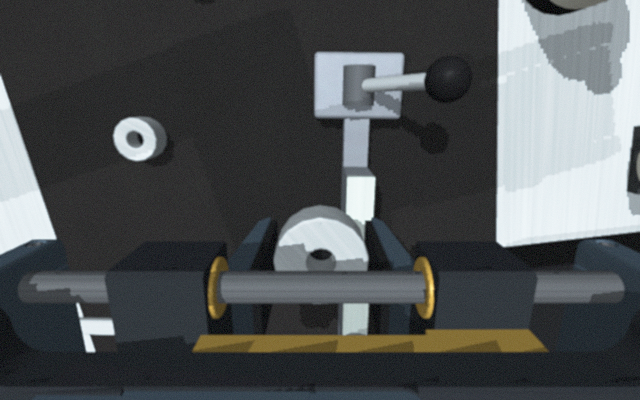

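Call:
servo_tool([
  [[0, 0, 0.5], [15, 24, 0], 35],
  [[0, 0, 0], [13, 20, 0], 35],
  [[0, 0, 0], [0, 0, 20], 35],
  [[0, 0, 0], [0, 0, 15], 35],
  [[0, 0, 0], [0, 0, 10], 35],
  [[0, 0, 0], [0, 0, 5], 35],
  [[0, 0, 0], [0, 0, 0], 35],
  [[0, 0, 0], [0, 0, 0], 35],
  [[0, 0, 0], [0, 0, 0], 35],
  [[0, 0, 0], [0, 0, 0], 35],
])

```text
time_s: 43.6
ee_pos: [603.9, 55.7, 91.8]
ee_rot: [179.9, -0.4, -7.7]
force: [0.4, 0.2, -1.8]
gripper_width: 45.1
```

```bash
cat > chk.py <<'E'
from h import *
a=np.radians(7.5);C=np.array([596.2,18.7]);xd=np.array([np.cos(a),-np.sin(a)]);yd=np.array([np.sin(a),np.cos(a)])
p=env.state()['ee_pos'][:2];print('tcp in stand',(p-C)@xd,(p-C)@yd)
q=C+.5*xd+40*yd;plan(*q,68,-7.5,n=1)
E
cat > chk2.py <<'E'
from chk import *
w=grab('wrist','w23');g=cv2.cvtColor(w['pixels'],cv2.COLOR_RGB2GRAY).astype(float)
for v in (150,165,180,195):
    r=g[v,280:400];i=np.where(r>170)[0]+280
    if len(i)<2: continue
    q=onz(w,[[i[0]-.5,v],[i[-1]+.5,v]],65)[:,:2]; print(v,i[0],i[-1],((q-C)@xd).round(1),((q-C)@yd).round(1))
E
python3 chk2.py
```

```text
tcp in stand 2.7533966452842766 37.70317590265263
t 43.6 pos [603.9  55.7  91.8] [179.9  -0.4  -7.7] w 45.1 F [ 0.4  0.2 -1.8] N 1
[0.1, -0.4, -0.2] [-2.0, -2.0, 24.0]
150 297 333 [-10.   11.2] [85.  84.9]
165 298 332 [-9.6 10.6] [76.3 76.2]
180 298 332 [-9.8 10.7] [67.5 67.4]
195 298 332 [-9.9 10.8] [58.4 58.3]
```

View pics/w23.png

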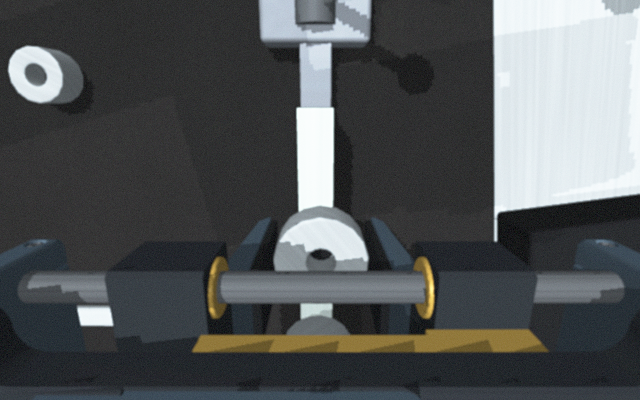

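Rail centre by wrist is +0.5 and the tool is at +2.75, so I'll shift −2 and descend.

Call:
servo_tool([
  [[0, -0.4, -0.2], [-2, 0, 5], 35],
  [[0, 0, 0], [0, 0, 6], 35],
  [[0, 0, 0], [0, 0, 5], 35],
  [[0, 0, 0], [0, 0, 3], 35],
  [[0, 0, 0], [0, 0, 2], 35],
  [[0, 0, 0], [0, 0, 0], 35],
  [[0, 0, 0], [0, 0, 0], 35],
  [[0, 0, 0], [0, 0, 0], 35],
  [[0, 0, 0], [0, 0, 0], 35],
  [[0, 0, 0], [0, 0, 0], 35],
])

```text
time_s: 44.9
ee_pos: [601.9, 55.9, 69.5]
ee_rot: [179.9, 0.1, -7.5]
force: [-0.2, 0.5, -2.1]
gripper_width: 45.3
```

```bash
python3 chk.py
```

```text
tcp in stand 0.7711813325643404 37.578740420002106
t 44.9 pos [601.9  55.9  69.5] [ 1.799e+02  1.000e-01 -7.500e+00] w 45.3 F [-0.2  0.5 -2.1] N 1
[0.1, 0.1, 0.0] [-0.0, -2.0, 1.0]
```

Call:
servo_tool([
  [[0, 0, 0], [0, 0, 1], 35],
  [[0, 0, 0], [0, 0, 0.5], 35],
  [[0, 0, 0], [0, 0, 0], 35],
  [[0, 0, 0], [0, 0, 0], 64],
  [[0, 0, 0], [0, 0, 0], 64],
  [[0, 0, 0], [0, 0, 0], 64],
  [[0, 0, 0], [0, 0, -10], 64],
  [[0, 0, 0], [0, 0, -30], 64],
  [[0, 0, 0], [0, 0, -40], 64],
  [[0, 0, 0], [0, 0, 0], 64],
])

```text
time_s: 46.15
ee_pos: [603.4, 56.1, 153.4]
ee_rot: [179.9, -0.2, -7.5]
force: [-0.2, 0.2, 0.1]
gripper_width: 64.4
```

```bash
python3 - <<'E'
from h import *
grab('wrist','w24');s=grab('side','s24');im=cv2.imread('pics/s24.png');cv2.imwrite('pics/s24c.png',cv2.resize(im[120:270,280:440],None,fx=4,fy=4,interpolation=cv2.INTER_CUBIC))
a=np.radians(7.5);C=np.array([596.2,18.7]);xd=np.array([np.cos(a),-np.sin(a)]);yd=np.array([np.sin(a),np.cos(a)])
q=C+100*xd+175*yd; print(q);plan(*q,170,-7.5)
E
```

```text
[718.18656978 179.15023152]
t 46.25 pos [601.   55.9 149.8] [179.8   0.2  -7.5] w 64.1 F [0.  0.4 0.1] N 4
[0.0, 0.1, 0.0] [25.0, -34.0, -5.0]
[0.0, 0.1, 0.0] [25.0, -34.0, -5.0]
[0.0, 0.1, 0.0] [25.0, -34.0, -5.0]
[0.0, 0.1, 0.0] [25.0, -34.0, -5.0]
```

View pics/w24.png

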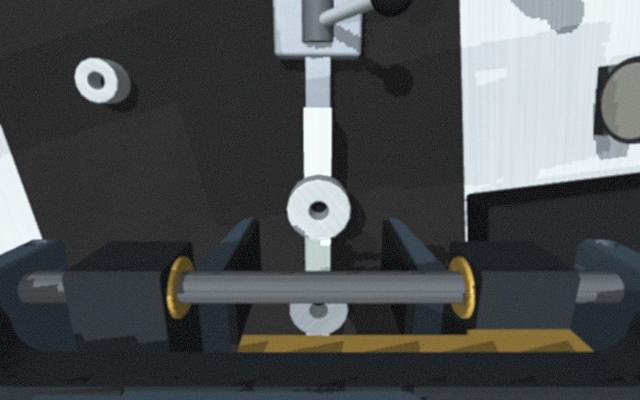

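View pics/s24c.png

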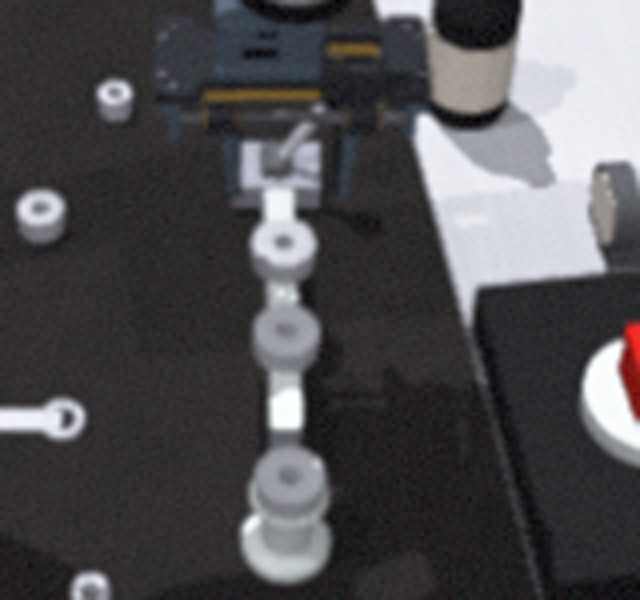

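```bash
python3 - <<'E'
import cv2,numpy as np
im=cv2.imread('pics/s24.png');a=cv2.resize(im[285:375,260:380],None,fx=5,fy=5,interpolation=cv2.INTER_CUBIC);cv2.imwrite('pics/s24t.png',a)
E
```

View pics/s24t.png

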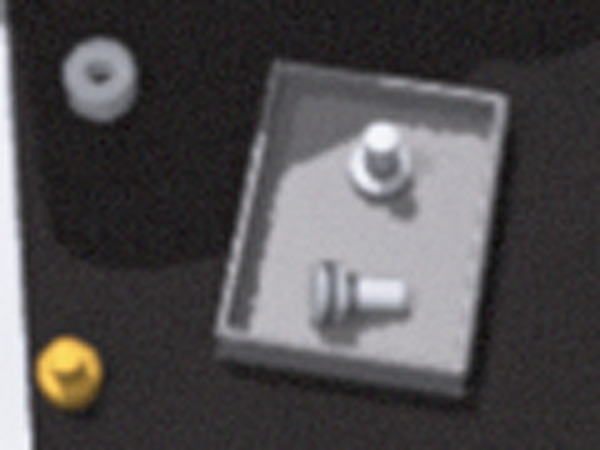

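```bash
python3 - <<'E'
from h import *
t=env.grab_frame('top');s=env.grab_frame('side')
print('bottle base top',onz(t,[[226,95],[208,88],[236,88]],0)); print('side base',onz(s,[[397,147]],0))
print('cap',tri(t,(213,66),s,(402,105)))
print('grey obj',onz(t,[[285,62]],0),onz(t,[[283,45]],30))
im=cv2.cvtColor(t['pixels'],cv2.COLOR_RGB2BGR);cv2.imwrite('pics/t24c.png',cv2.resize(im[30:180,180:380],None,fx=4,fy=4,interpolation=cv2.INTER_CUBIC))
E
```

```text
bottle base top [[766.33718692 261.49282859   0.        ]
 [785.20205473 312.91338394   0.        ]
 [787.05609867 234.20148804   0.        ]]
side base [[790.09765659 254.48117766   0.        ]]
cap (array([790.59020712, 262.82474577, 172.97608471]), np.float64(0.3056199347535069))
grey obj [[865.34053696  98.86689406   0.        ]] [[903.08705056 103.5904367   30.        ]]
```

View pics/t24c.png

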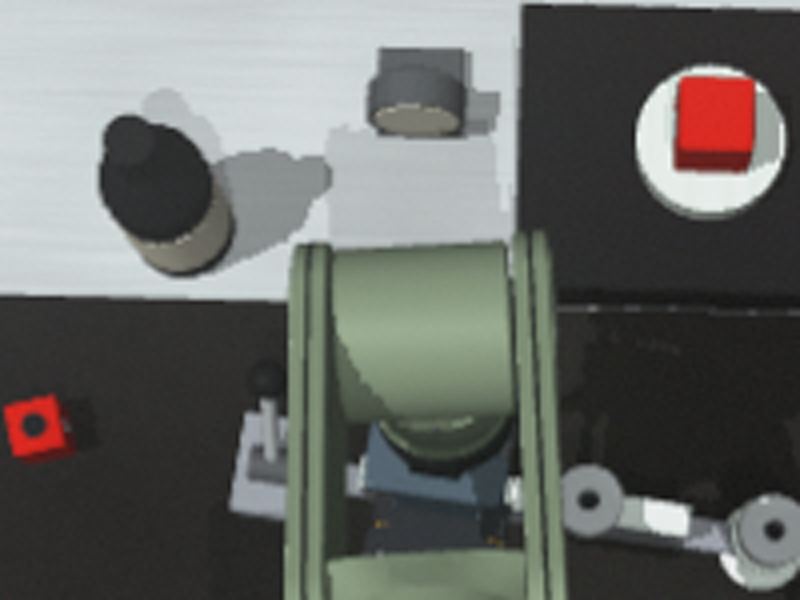

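```bash
python3 - <<'E'
from h import *
a=np.radians(7.5);C=np.array([596.2,18.7]);xd=np.array([np.cos(a),-np.sin(a)]);yd=np.array([np.sin(a),np.cos(a)])
for k in(85,43,-43): print(k,C+k*xd+175*yd)
q=C+86*xd+175*yd
plan(*q,150,82.5)
E
```

```text
85 [703.31489686 181.1081244 ]
43 [661.67421268 186.59022447]
-43 [576.4099546  197.81547701]
t 46.35 pos [600.1  55.9 148.2] [179.8   0.4  -7.5] w 64.1 F [-0.4 -0.5 -0.2] N 9
[-0.0, 0.1, -10.0] [10.0, -15.0, -0.0]
[-0.0, 0.1, -10.0] [12.0, -13.0, -0.0]
[-0.0, 0.1, -10.0] [14.0, -11.0, -0.0]
[-0.0, 0.1, -10.0] [16.0, -8.0, -0.0]
[-0.0, 0.1, -10.0] [17.0, -5.0, -0.0]
[-0.0, 0.1, -10.0] [18.0, -2.0, -0.0]
[-0.0, 0.1, -10.0] [18.0, 1.0, -0.0]
[-0.0, 0.1, -10.0] [18.0, 4.0, -0.0]
[-0.0, 0.1, -10.0] [17.0, 7.0, -0.0]
```

Call:
servo_tool([
  [[0, 0, -10], [10, -15, -2], 0],
  [[0, 0, -10], [12, -13, -2], 0],
  [[0, 0, -10], [14, -11, 0], 0],
  [[0, 0, -10], [16, -8, 0], 0],
  [[0, 0, -10], [17, -5, 0], 0],
  [[0, 0, -10], [18, -2, 0], 0],
  [[0, 0, -10], [18, 1, 0], 0],
  [[0, 0, -10], [18, 4, 0], 0],
  [[0, 0, -10], [17, 7, 0], 0],
  [[0, 0, 0], [0, 0, 0], 0],
])

```text
time_s: 47.6
ee_pos: [697.8, 183.6, 133.0]
ee_rot: [-177.9, 0.6, 85.4]
force: [-0.1, -0.4, -0.6]
gripper_width: 0.3
```

```bash
python3 - <<'E'
from h import *
plan(704,181,92,82.5,n=1)
grab('wrist','w25')
E
```

```text
t 47.6 pos [697.8 183.6 133. ] [-177.9    0.6   85.4] w 0.3 F [-0.1 -0.4 -0.6] N 1
[-2.1, 0.7, 2.9] [-2.0, 8.0, 41.0]
```

View pics/w25.png

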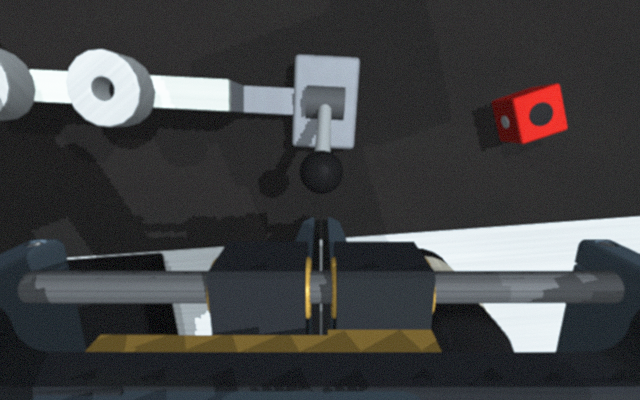

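Call:
servo_tool([
  [[-2.1, 0.7, 2.9], [-1, 8, 5], 0],
  [[0, 0, 0], [0, 0, 15], 0],
  [[0, 0, 0], [0, 0, 15], 0],
  [[0, 0, 0], [0, 0, 5], 0],
  [[0, 0, 0], [0, 0, 0], 0],
  [[0, 0, 0], [0, 0, 0], 0],
  [[0, 0, 0], [0, 0, 0], 0],
  [[0, 0, 0], [0, 0, 0], 0],
  [[0, 0, 0], [0, 0, 0], 0],
  [[0, 0, 0], [0, 0, 0], 0],
])

```text
time_s: 48.9
ee_pos: [703.0, 178.9, 89.7]
ee_rot: [-179.8, 0.1, 81.9]
force: [-0.4, 0.5, 0.5]
gripper_width: 0.5
```

Call:
servo_tool([
  [[0, 0, 0], [2, -6, 0], 0],
  [[0, 0, 0], [0, -7, 0], 0],
  [[0, 0, 0], [0, -8, 0], 0],
  [[0, 0, 0], [0, -8, 0], 0],
  [[0, 0, 0], [0, -8, 0], 0],
  [[0, 0, 0], [0, -8, 0], 0],
  [[0, 0, 0], [0, -8, 0], 0],
  [[0, 0, 0], [0, -8, 0], 0],
  [[0, 0, 0], [0, -8, 0], 0],
  [[0, 0, 0], [0, -6, 0], 0],
])

```text
time_s: 50.15
ee_pos: [624.2, 192.0, 90.4]
ee_rot: [-179.9, 0.1, 82.0]
force: [0.9, 0.1, -0.2]
gripper_width: 0.2
```

```bash
python3 - <<'E'
from h import *
plan(606,193.5,92,82.5,n=1)
grab('wrist','w26')
E
```

```text
t 50.15 pos [624.2 192.   90.4] [-1.799e+02  1.000e-01  8.200e+01] w 0.2 F [ 0.9  0.1 -0.2] N 1
[-0.1, 0.1, -0.5] [-1.0, -18.0, -2.0]
```

View pics/w26.png

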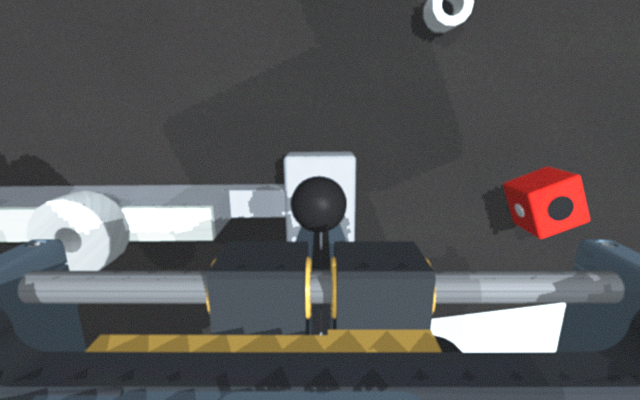

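Pushing on until it stops; previously the stop showed as lost travel.

Call:
servo_tool([
  [[0, 0, 0], [0, -5, 0], 0],
  [[0, 0, 0], [0, -5, 0], 0],
  [[0, 0, 0], [0, -4, 0], 0],
  [[0, 0, 0], [0, -4, 0], 0],
  [[0, 0, 0], [0, -4, 0], 0],
  [[0, 0, 0], [0, -4, 0], 0],
  [[0, 0, 0], [0, -4, 0], 0],
  [[0, 0, 0], [0, -4, 0], 0],
  [[0, 0, 0], [0, -4, 0], 0],
  [[0, 0, 0], [0, -4, 0], 0],
])

```text
time_s: 51.45
ee_pos: [605.8, 194.9, 91.4]
ee_rot: [176.9, -0.1, 82.3]
force: [9.4, -2.9, -6.2]
gripper_width: 0.5
```

Call:
servo_tool([
  [[0, 0, 0], [0, -7, 0], 0],
  [[0, 0, 0], [0, -8, 0], 0],
  [[0, 0, 0], [0, -8, 0], 0],
  [[0, 0, 0], [0, 0, 0], 0],
  [[0, 0, 0], [0, 12, 0], 0],
  [[0, 0, 0], [0, 20, 0], 0],
  [[0, 0, 0], [0, 20, -10], 0],
  [[0, 0, 0], [0, 0, -40], 0],
  [[0, 0, 0], [0, 0, -50], 0],
  [[0, 0, 0], [0, 0, 0], 0],
])

```text
time_s: 52.7
ee_pos: [649.1, 189.2, 200.0]
ee_rot: [174.2, -0.4, 82.6]
force: [-0.1, 0.9, -0.7]
gripper_width: 0.6
```

```bash
python3 - <<'E'
from h import *
a=np.radians(7.5);C=np.array([596.2,18.7]);xd=np.array([np.cos(a),-np.sin(a)]);yd=np.array([np.sin(a),np.cos(a)])
w=grab('wrist','w27');plan(450,-250,230,82.5)
for b in (-.3,-.4,-.45,-.5): print(b,proj(w,[[*(C+90*np.sin(b)*xd+175*yd),22+90*np.cos(b)]]))
print(proj(w,[[*(C+i*xd+j*yd),25] for i,j in((-35,150),(-35,200),(35,150),(35,200))]))
E
```

```text
t 52.75 pos [647.7 188.7 197. ] [174.5  -0.3  82.6] w 0.7 F [-0.2 -0.4  0.4] N 9
[0.6, -0.0, 0.0] [-51.0, -15.0, -5.0]
[0.6, -0.0, 0.0] [-51.0, -15.0, -5.0]
[0.6, -0.0, 0.0] [-51.0, -15.0, -5.0]
[0.6, -0.0, 0.0] [-51.0, -15.0, -5.0]
[0.6, -0.0, 0.0] [-51.0, -15.0, -5.0]
[0.6, -0.0, 0.0] [-51.0, -15.0, -4.0]
[0.6, -0.0, 0.0] [-51.0, -15.0, -4.0]
[0.6, -0.0, 0.0] [-51.0, -15.0, -4.0]
[0.6, -0.0, 0.0] [-51.0, -15.0, -4.0]
-0.3 [[320.33383223 114.69460455]]
-0.4 [[320.3235693  102.19985707]]
-0.45 [[320.31463765  96.09479225]]
-0.5 [[320.30323886  90.12659879]]
[[292.9568472   93.83204624]
 [346.29431959  93.92485244]
 [294.76249962 166.09569188]
 [344.30836488 166.0897136 ]]
```

View pics/w27.png

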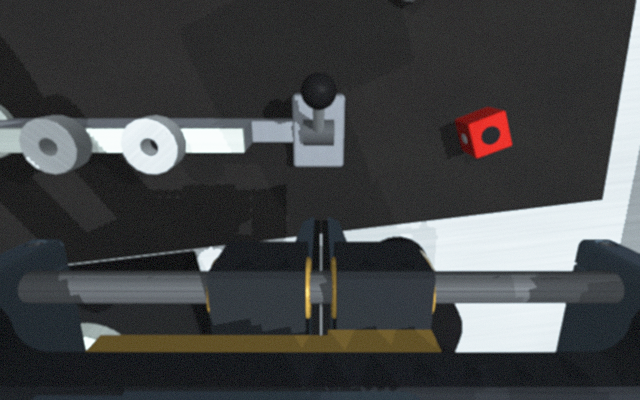

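The knob is at (319,91), which matches the locked prediction of (320,90). I'll move clear and take a last look.

Call:
servo_tool([
  [[0.6, 0, 0], [-40, -15, -5], 0],
  [[0.6, 0, 0], [-51, -15, -5], 0],
  [[0.6, 0, 0], [-51, -15, -5], 0],
  [[0.6, 0, 0], [-51, -15, -5], 0],
  [[0.6, 0, 0], [-51, -15, -5], 0],
  [[0.6, 0, 0], [-51, -15, -4], 0],
  [[0.6, 0, 0], [-51, -15, -4], 0],
  [[0.6, 0, 0], [-51, -15, -4], 0],
  [[0, 0, 0], [-40, -15, -4], 0],
  [[0, 0, 0], [0, 0, 0], 0],
])

```text
time_s: 54.0
ee_pos: [442.9, -236.8, 214.1]
ee_rot: [-178.6, -0.6, 82.8]
force: [0.8, 0.1, 0.4]
gripper_width: 0.2
```

```bash
python3 - <<'E'
from h import *
a=np.radians(7.5);C=np.array([596.2,18.7]);xd=np.array([np.cos(a),-np.sin(a)]);yd=np.array([np.sin(a),np.cos(a)])
t=grab('top','t28');s=grab('side','s28')
im=cv2.imread('pics/t28.png');cv2.imwrite('pics/t28c.png',cv2.resize(im[95:275,130:400],None,fx=2.9,fy=2.9,interpolation=cv2.INTER_CUBIC))
for b in (-.4,-.5): print(proj(t,[[*(C+90*np.sin(b)*xd+175*yd),22+90*np.cos(b)]]))
g=cv2.cvtColor(im,cv2.COLOR_BGR2GRAY)
for nm,y,z in (('r1',-42.5,87),('r2',37.6,87),('master',-165,87)):
    u,v=proj(t,[[*(C+y*yd),z]])[0]; x0,y0=int(u)-8,int(v)-8
    P=cv2.resize(g[y0:y0+17,x0:x0+17],None,fx=8,fy=8,interpolation=cv2.INTER_CUBIC)
    n,l,st,c=cv2.connectedComponentsWithStats((P<100).astype(np.uint8))
    for i in range(1,n):
        if np.hypot(*(c[i]-68))<30:
            q=onz(t,[(c[i]+.5)/8-.5+[x0,y0]],z)[0,:2]-C;print(nm,(q@xd).round(1),(q@yd).round(1),st[i,4])
E
```

```text
[[240.86219477 153.90849554]]
[[240.5701456  157.23072492]]
r1 0.2 -42.5 1030
r2 0.4 38.2 1005
master -0.7 -164.8 1085
```

View pics/t28c.png

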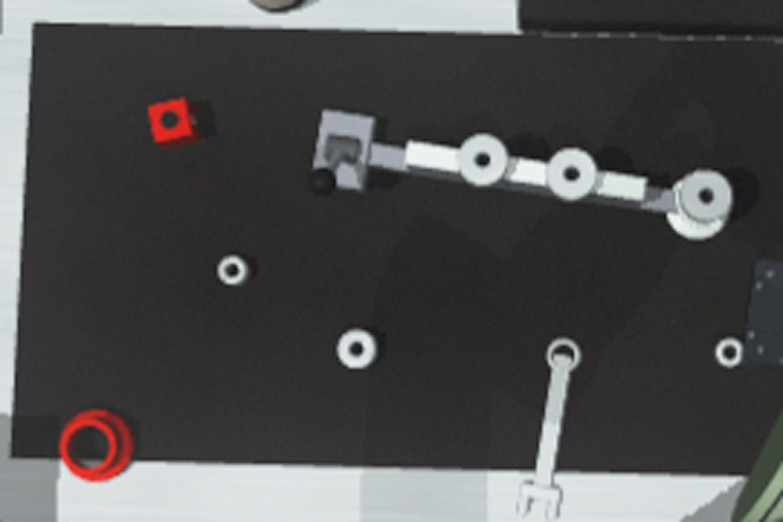

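View pics/s28.png

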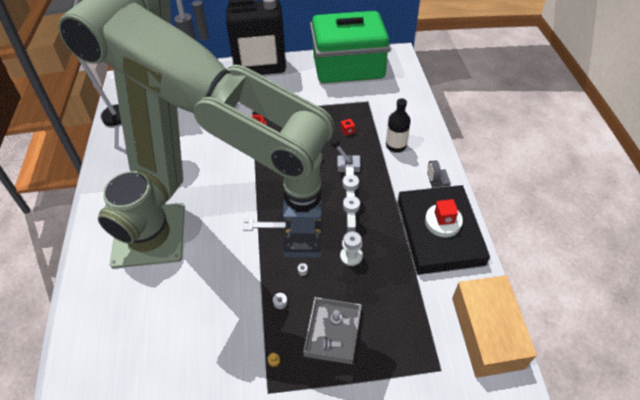

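```bash
python3 -c "
from workcell import env
print(env.job_done())"
```

```text
the job is handed in; nothing more can be done
None
```

The job is done and handed in at about 54 s of the 210 s allowed.

- **Lever out:** I pushed the lever fully over to the released position, and the pictures matched the released prediction.
- **Adaptors:** Both adaptor pins are in the grey tray, one standing and one lying down. The second pin was knocked off the rail onto the bench while the arm was elsewhere, so I picked it up from there.
- **Spacers:** The master is the 46 mm size. I laid both 46 mm spacers flat on the rail. The last top view puts their bores 0.2 and 0.4 mm off the rail's centre line, within the roughly 2 mm calibration.
- **Lever back:** I brought the lever back until it stopped. The knob is about 1 pixel or less from the locked prediction in both the wrist and top views.
- **Rest of the bench:** The master is about 0.7 mm from its nominal place, which is within calibration. The other spacers and bystanders were not touched and look unmoved; I checked this by eye only.

No check failed or disagreed. While I pressed the lever against its stops, the tool tilted by up to about 8° but took little force. The highest force reading was about 11 N, though readings come only at the end of each move.

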